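# Unpile the desk tray and set up its two levels on the breakfast bar

## Task

Take the pile on the loose grey upper tray apart: lay the roll of tape flat inside the lower tray, stand the round steel canister upright in the middle of the round mat and the square pen caddy upright in the middle of the square mat. Seat the emptied upper tray squarely and fully down on the lower tray, over the tape, with the key post of the lower tray in its notch. Leave the two markers and the cup where they are.

Things in the scene. Friction and masses are not known exactly. Their poses are not given: they have to be found in the camera images.
- tape: Small roll of clear tape (pale, cardboard core), a ring lying flat, 40 mm outside diameter, 24 mm hole, 18 mm high, 35 g. Origin: centre of its underside. At the start it lies on top of either the canister or the caddy, and is the top of the pile.
- canister: Round stainless canister with a ribbed twist cap (closed, stays on), 50 mm diameter, 50 mm high, about 160 g. Origin: centre of its underside; z up its axis. It stands on the upper tray beside the caddy.
- caddy: Square brown wooden pen caddy with its tilt top closed (does not move), 50 x 50 mm, 50 mm high, about 120 g. Origin: centre of its underside; x and y square to its sides. It stands on the upper tray beside the canister, 64 mm between their centres along the tray's x (14 mm gap), sides roughly parallel to the tray's.
- upper_tray: Loose grey plastic tray, bottom of the pile: 150 mm long (x) x 64 mm wide (y, grip across it) x 22 mm high, 180 g. Inner floor 14 mm above the flat underside, low lip 3 mm thick up to 22 mm. At its +x end an open notch, 18 mm wide (about y = 0) and 20 mm deep (x 55 to 75 mm), goes right through from top to bottom. Origin: centre of the underside of the 150 x 64 mm outline.
- lower_tray: Fixed grey open box, 150 mm (x) x 64 mm (y), 40 mm high, walls and floor 3 mm. Solid at its +x end (x over 53 mm); cavity x -72 to 53 mm, 58 wide, 37 deep, takes the tape below the rim. Key: tapered post on the solid end at x = 66, y = 0, 8 mm thick (tip 4), 13 mm above the rim. The upper tray sits on the rim, post in notch, +x ends together; reversed it cannot lie flat. Origin: underside centre.
- round_mat: Round cork mat, fixed to the bar, 90 mm diameter, 5 mm thick. Origin: centre of its underside. Place of the canister.
- square_mat: Square cork mat, fixed to the bar, 90 x 90 mm, 5 mm thick. Origin: centre of its underside; x and y square to its sides. Place of the caddy.
- marker_a: Black marker lying crosswise on the bar, nearest the robot, 130 mm long (its x), 16 mm high. Origin: middle of its underside. Loose bystander, to be left where it is.
- marker_b: Black marker lying among the trays and mats, near the middle of the bar, pointing away from the robot, 130 mm long (its x), 16 mm high. Origin: middle of its underside. Loose bystander, to be left where it is.
- cup: White espresso cup, 64 mm diameter, 62 mm high, at the far right. Origin: centre of its underside. Loose bystander, to be left where it is.
Not all that is in view belongs to the job. What is shaped like the square_mat but red is not meant. Several things have the shape of the upper_tray; the one meant has the colours described above.

How it is judged:
At the end, for the whole second after the job is handed in: Tape flat on the lower tray's floor; canister and caddy upright on the round and square mat, within 15 mm of its centre; upper tray flat on the lower rim, key in notch, centres within 10 mm, axes within 0.12 rad, height within 4 mm; all at rest; markers and cup within 30 mm of their starts (x of tape in the frame of lower_tray between -0.058 and 0.038 m and y of tape in the frame of lower_tray between -0.014 and 0.014 m and z of tape in the frame of lower_tray between -0.002 and 0.009 m and angle between tape's own z axis and vertical below 0.15 rad and horizontal distance between canister and round_mat below 0.015 m and z of canister in the frame of round_mat between 0.001 and 0.009 m and angle between each of canister, caddy's own z axis and vertical below 0.08 rad and horizontal distance between caddy and square_mat below 0.015 m and z of caddy in the frame of square_mat between 0.001 and 0.009 m and horizontal distance between upper_tray and lower_tray below 0.01 m and z of upper_tray in the frame of lower_tray between 0.036 and 0.0435 m and angle between upper_tray's own z axis and vertical below 0.05 rad and angle between the x axis of upper_tray and the x axis of lower_tray, either way round below 0.12 rad and linear speed of each of tape, canister, caddy, upper_tray below 0.02 m/s and angular speed of each of tape, canister, caddy, upper_tray below 0.2 rad/s and distance of each of marker_a, marker_b, cup from where it was at the start of the episode below 0.03 m); the robot touches nothing.
It fails at once if a marker or the cup is pushed more than 30 mm from its place (distance of any of marker_a, marker_b, cup from where it was at the start of the episode above 0.03 m).
It also fails if it takes over 112 s, if anything falls off the work surface, if the arm or the gripper's body presses on something with over 40 N, if the wrist force passes 120 N, or if a joint passes its speed limit or range.

## Robot

A 7-joint arm with a two-finger parallel gripper is mounted at the origin on the work surface. World frame = base frame: x ahead of the robot, y to its left, z up, the work surface at z = 0. Lengths are in m, angles in rad, forces in N, time in s.
With the tool pointing down it reaches from about 0.35 to 0.775 m from the base axis. Payload 3.1 kg.
Tool frame: the origin (TCP) lies at the centre of the arm's flange, where the gripper is bolted on; the fingertips stand 173 mm ahead of it and the grasp point (between the pads) lies 155 mm ahead of it; z points along the fingers, y is the line along which they close (so a half turn about z gives the same grasp; the last joint's range is limited). The gripper opens to 85 mm and grips with 20 to 120 N. Pads are 22 mm wide; open, the fingers measure 114 mm over their backs; the gripper's body (76 mm by 85 mm) begins 54 mm behind the grasp point. The pads swing forward as they close: fully open they stand 13 mm farther back than shut.
Start: joints at [-1.17, 0.311, 0.014, 1.512, -0.004, 1.319, -0.027], TCP at [0.236, 0.497, 0.405] pointing down, gripper open.
Joint ranges: [-2.7, 2.7], [-0.3, 1.91], [-1.27, 1.3], [0.12, 2.57], [-1.44, 4.58], [0.2, 2.03], [-3.05, 3.05]. Speed limits (rad/s): [2.79, 2.79, 3.14, 3.14, 3.14, 3.14, 3.14].

## Interface

Orientations are given as a rotation vector (axis times angle).
In Python, from station import telemetry, vision, env, models gives the robot as it stands.
- The arm moves only by the tool step_arm, never from a script. Its argument "targets" is a list of rows, each a list of 3 entries, a list of its own where there are three numbers: the shift along the tool's x, y, z in units of 0.1 m (1.0 is 0.1 m), then the turn, a rotation vector about the tool's x, y, z in units of 60 degrees (1.0 is 60 degrees), then the gripper's target within -1 to 1 (shut at 1, half-way at 0, fully open at -1). A call has 1 to 8 rows; each row is the pose to reach, as a shift and turn from the pose commanded when the call began, along the tool's axes at that moment; what a row does not reach only later rows make up. A row lasts 1/10 s, in which the tool goes at most 50 mm and 8.59 degrees, less where a joint would pass 70% of its speed; a pose out of reach is approached as far as the arm can. A call with a number of a shift or a turn outside -1 to 1 is refused whole. A call with a gripper value outside its range is refused whole. The fingers move at their own pace and stop on an object; "squeeze" is the grip in N (left out, the last holds). Time passes only in rows, so rows that repeat a pose let the fingers close. It gives the time, the measured TCP pose, the force, the opening and the grip force at its end, in the units of the state.
- telemetry.observe(): the state, without advancing time (a new reading comes with each control period).
- vision.read_camera(name): name is "scene" or "top"; returns a dict with "color" (400x640x3 uint8, red, green, blue), "K" (3x3 intrinsics, pixels), "R" (3x3) and "t" (3): a world point X has camera coordinates R X + t. Camera axes: x right, y down, z forward; pixel columns grow to the right and rows downward; lengths in m; the calibration is good to about 2 mm. A picture is of the moment at which its call begins. There is no depth.
- env.hand_in(): hands the job in; it is judged then, once.
Trained networks look in the newest picture that a camera, given by its name, has taken for a name from the list of things; names that differ only in an ending like _2 or _b are one class to them, and where a whole thing is asked for, a point or a joint stands for the part that bears it (a point fixed in the world has none). Each returns a list of dicts, best first, with "p" (0 to 1); they miss things now and then, are a little off and sometimes report something else, mostly with a low value. They report only what shows in the picture. A call takes as long as a camera call. They do not tell look-alikes from the thing itself.
- models.recognise(camera, thing): "pixel" ([column, row] in pixels, amid what is visible of it).
- models.tip_of(camera, thing): "pixel" ([column, row] in pixels: a listed point, or the origin of a listed thing).
The state is a dict: "time": time; "q": joint angles; "qd": joint speeds; "joint_efforts": joint torques, N m; "eef_pos": TCP position; "orientation": TCP orientation; "ft_force": force on the tool from outside, world axes, zero at the start; "moment": the same for the moment, N m; "width": finger opening in m; "finger_force": force on a finger pad.
Only numpy, scipy, OpenCV 4.12 (cv2) and the standard library are available. Lean on these libraries where they do the work, as an engineer would, in place of code of your own. Each camera call takes 0.05 s, during which the arm holds its last target. There are 200 camera calls.

## Working session

There is one attempt and no reset: what is moved stays moved. The work goes in short steps, Python scripts to look and compute and a tool call to move; the robot and the scene stay as the last step left them, time stands still between calls to the robot, and variables do not carry over. Pictures are saved under pics/ and viewed, at most 15 in all, crops included, and the job is handed in when it is done.

Besides the shell and the picture viewer there is one more tool, called by a JSON object that holds its "api" and its "payload", one argument or row to a line. step_arm: Moves the arm, as the interface text tells. Its arguments: {"type":"object","properties":{"targets":{"type":"array"},"squeeze":{"type":"number"}},"required":["targets"]}

```bash
ls; mkdir -p pics; python3 - <<'E'
from station import telemetry, vision, env, models
import cv2, numpy as np
for n in("scene","top"):
    d=vision.read_camera(n); cv2.imwrite(f"pics/{n}0.png",d["color"][:,:,::-1]); print(n,d["K"].tolist(),d["R"].round(4).tolist(),d["t"].round(4).tolist())
    for th in "tape canister caddy upper_tray lower_tray round_mat square_mat marker_a marker_b cup".split():
        print(th,[(np.round(r["pixel"],1).tolist(),round(r["p"],2)) for r in models.recognise(n,th)[:5]],[(np.round(r["pixel"],1).tolist(),round(r["p"],2)) for r in models.tip_of(n,th)[:5]])
print(telemetry.observe())
E
```

```text
pics
scene [[500.8998741956518, 0.0, 328.12124412394667], [0.0, 500.8998741956518, 200.59366049334187], [0.0, 0.0, 1.0]] [[-0.5875, 0.8091, -0.0118], [0.5252, 0.3702, -0.7662], [-0.6156, -0.4564, -0.6425]] [0.3284, -0.2279, 1.4846]
tape [([402.0, 210.9], 0.83)] [([400.9, 215.1], 0.54)]
canister [([385.4, 235.5], 0.95)] [([379.5, 244.8], 0.63)]
caddy [([407.5, 226.4], 0.78)] [([403.2, 230.7], 0.79), ([405.0, 213.2], 0.72), ([330.7, 227.9], 0.49)]
upper_tray [([379.6, 254.8], 0.77), ([441.5, 297.5], 0.56)] [([439.5, 303.2], 0.88), ([388.2, 246.6], 0.82)]
lower_tray [([242.6, 151.1], 0.82)] [([240.5, 156.2], 0.69)]
round_mat [([499.1, 265.6], 0.9)] [([497.9, 264.5], 0.75)]
square_mat [([351.2, 183.6], 0.97), ([280.8, 208.6], 0.74)] [([354.4, 185.6], 0.93), ([281.3, 207.8], 0.74), ([402.7, 213.1], 0.71), ([243.6, 156.8], 0.66)]
marker_a [([397.8, 188.9], 0.64)] [([328.3, 225.1], 0.7), ([395.8, 191.3], 0.55)]
marker_b [([397.8, 188.9], 0.64)] [([328.3, 225.1], 0.7), ([395.8, 191.3], 0.55)]
cup [([196.1, 215.0], 0.7), ([384.3, 237.8], 0.7)] [([197.6, 229.2], 0.89)]
top [[412.8067964047849,
[... 1008 characters left out ...]
 147.2], 0.57)]
{'time': 2.1, 'q': array([-1.16970565,  0.3108663 ,  0.01398933,  1.51152314, -0.00438752,
        1.31921817, -0.02722978]), 'qd': array([-0.00028725,  0.00067024,  0.00134555,  0.00029805, -0.00049921,
        0.00085323,  0.00070121]), 'joint_efforts': array([ 3.10870732e-06, -3.79802549e+01,  1.45704774e-01, -2.30857444e+01,
        1.22202525e-02,  2.01288240e-03,  2.53829171e-06]), 'eef_pos': array([0.23561899, 0.49697011, 0.40471296]), 'orientation': array([6.89768085e-01, 3.06490178e+00, 1.55296770e-05]), 'ft_force': array([0.02799256, 0.07247734, 0.27895229]), 'moment': array([ 0.03554376, -0.02933082,  0.01161883]), 'finger_force': 0.0, 'width': 0.08522973669578321}
```

```bash
python3 - <<'E'
import cv2
a=cv2.imread("pics/top0.png"); cv2.imwrite("pics/top0c.png",cv2.resize(a[110:310,150:470],(800,500),interpolation=cv2.INTER_CUBIC))
a=cv2.imread("pics/scene0.png"); cv2.imwrite("pics/scene0c.png",cv2.resize(a[110:330,160:540],None,fx=2.1,fy=2.1,interpolation=cv2.INTER_CUBIC))
E
```

```text
(no output)
```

View pics/top0c.png

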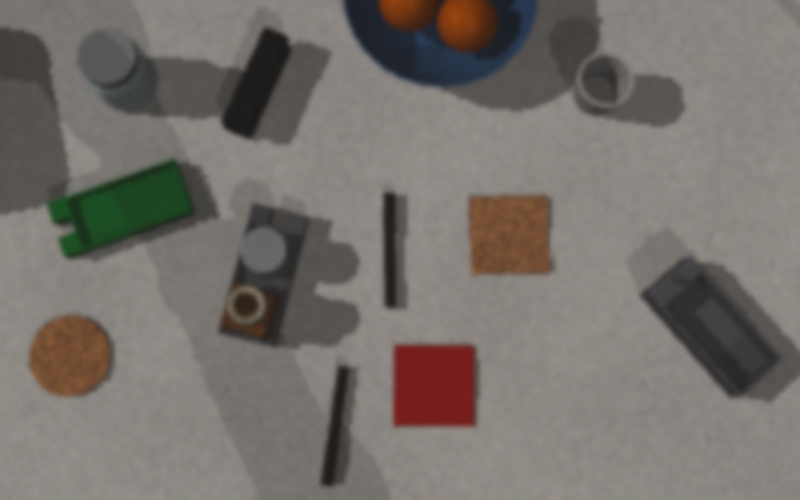

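View pics/scene0c.png

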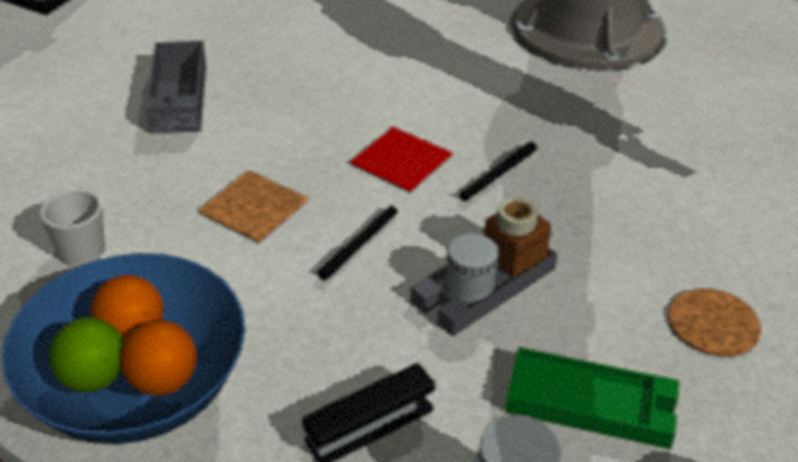

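Could be confused: upper tray – green tray at top (200,195) vs grey at (259,218) → grey. Square mat – red (325,262) vs cork (354,203) → cork. Canister – lone steel cylinder at (193,133) vs the one on the tray (256,210) → on the tray. Tape is on the caddy at (248,231). Next: fit wireframes in both views.

```bash
cat > h.py <<'E'
import numpy as np, cv2
from scipy.optimize import minimize
from station import telemetry, vision, env, models
def snap(tag=None):
    C={}
    for n in("scene","top"):
        C[n]=vision.read_camera(n)
        if tag: cv2.imwrite(f"pics/{tag}_{n}.png",C[n]["color"][:,:,::-1])
    return C
def proj(c,X):
    p=(c["R"]@np.asarray(X,float).T).T+c["t"]; p=p@c["K"].T; return p[:,:2]/p[:,2:]
def ray(c,px,z):
    d=c["R"].T@np.linalg.inv(c["K"])@np.array([*px,1]); o=-c["R"].T@c["t"]; return o+d*(z-o[2])/d[2]
def tri(C,pxs):
    A=[];b=[]
    for n,px in pxs.items():
        c=C[n]; d=c["R"].T@np.linalg.inv(c["K"])@np.array([*px,1]); d/=np.linalg.norm(d); o=-c["R"].T@c["t"]
        P=np.eye(3)-np.outer(d,d); A.append(P); b.append(P@o)
    return np.linalg.lstsq(np.vstack(A),np.hstack(b),rcond=None)[0]
def poly(p,z,k=30):
    p=np.array(p+p[:1],float); o=[]
    for a,b in zip(p[:-1],p[1:]): o.append(a+(b-a)*np.linspace(0,1,k)[:,None])
    o=np.vstack(o); return np.c_[o,np.full(len(o),z)]
def rect(x0,x1,y,z): return poly([(x0,-y),(x1,-y),(x1,y),(x0,y)],z)
def circ(r,z): a=np.linspace(0,2*np.pi,120); return np.c_[r*np.cos(a),r*np.sin(a),0*a+z]
up=poly([(-75,-32),(75,-32),(75,-9),(55,-9),(55,9),(75,9),(75,32),(-75,32)],22)
W=dict(lower_tray=np.vstack([rect(-75,75,32,40),rect(-72,53,29,40)]),upper_tray=up,
 canister=circ(25,50),caddy=rect(-25,25,25,50),tape=np.vstack([circ(20,18),circ(12,18)]),
 round_mat=circ(45,5),square_mat=rect(-45,45,45,5),cup=circ(32,62))
W={k:v/1000 for k,v in W.items()}
def place(w,q):
    x,y,z,a=q; c,s=np.cos(a),np.sin(a); return w@np.array([[c,s,0],[-s,c,0],[0,0,1]])+[x,y,z]
def grads(C,s=1.2):
    G={}
    for n,c in C.items():
        im=cv2.GaussianBlur(c["color"].astype(np.float32),(0,0),s)
        g=sum(np.hypot(cv2.Sobel(im[:,:,k],-1,1,0),cv2.Sobel(im[:,:,k],-1,0,1)) for k in range(3)); G[n]=np.minimum(g,150.)
    return G
def fit(C,name,q0,free=(1,1,0,1),spread=(.012,.012,.0,.12),n=40,seed=0,cams=("scene","top")):
    G=grads(C); w=W[name]; free=np.array(free,bool); q0=np.array(q0,float); rng=np.random.default_rng(seed)
    sc=np.array([.01,.01,.01,.1])[free]
    def f(v):
        q=q0.copy(); q[free]+=v*sc; t=0
        for k in cams:
            p=proj(C[k],place(w,q)).astype(np.float32); t-=cv2.remap(G[k],p[None,:,0],p[None,:,1],cv2.INTER_LINEAR).mean()
        return t
    best=None
    for i in range(n):
        s=rng.normal(size=free.sum())*(np.array(spread)[free]/sc)*(i>0)
        r=minimize(f,s,method="Nelder-Mead",options=dict(xatol=.01,fatol=.01))
        if best is None or r.fun<best.fun: best=r
    q=q0.copy(); q[free]+=best.x*sc; return q,-best.fun
E
python3 - <<'E'
from h import *
C=snap("a"); 
def T(n,s,t): 
    X=tri(C,dict(scene=s,top=t)); print("tri",n,X.round(4)); return X
L=T("lower",(240.5,156.2),(428.5,239.7)); U=T("upper",(388.2,246.6),(258,217.5)); 
for n,s,t in [("can",(385,235.5),(256.3,210.5)),("caddy",(403.2,230.7),(246.4,235.3)),("tape",(402,211),(246,231.7)),("rm",(498.5,265),(178.2,254.3)),("sm",(281,208.2),(353.7,203)),("cup",(197.6,229.2),(387,147))]: T(n,s,t)
tp=C["top"]; o=lambda u,v:(u/2.5+150,v/2.5+110)
yl=ray(tp,o(668,278),.04)-ray(tp,o(757,378),.04); yl=np.arctan2(yl[1],yl[0])
yu=ray(tp,o(280,212),.022)-ray(tp,o(246,338),.022); yu=np.arctan2(yu[1],yu[0]); print(yl,yu)
R={}
rm=ray(tp,(178.2,254),.005); sm=ray(tp,(353.7,203),.005); can=ray(tp,(255.5,209.5),.064); cad=ray(tp,(248.5,232),.064); tap=ray(tp,(248,231.5),.082)
for n,q in dict(lower_tray=(*L[:2],0,yl),upper_tray=(*U[:2],0,yu),canister=(*can[:2],.014,0),caddy=(*cad[:2],.014,yu),tape=(*tap[:2],.064,0),round_mat=(*rm[:2],0,0),square_mat=(*sm[:2],0,0)).items():
    fr=[1,1,0,int(n in("lower_tray","upper_tray","caddy","square_mat"))]; R[n],s=fit(C,n,q,fr)
    q2,s2=fit(C,n,R[n],[1,1,1,fr[3]],spread=(.006,.006,.006,.05),n=15); print(n,np.round(q,3),R[n].round(4),round(s),"zfree",q2.round(4),round(s2))
np.save("R.npy",R,allow_pickle=True)
T4=[]
for n,rs in dict(scene=[(325,185,115,90),(205,120,70,55)],top=[(225,180,80,60),(395,205,72,60)]).items():
    for u,v,w,h in rs:
        k=8 if w<90 else 6; im=np.ascontiguousarray(C[n]["color"][v:v+h,u:u+w,::-1]); im=cv2.resize(im,None,fx=400/w,fy=400/w,interpolation=cv2.INTER_CUBIC)
        for i,m in enumerate(R):
            for p in (proj(C[n],place(W[m],R[m]))-[u-.5,v-.5])*400/w: cv2.circle(im,tuple(int(e) for e in p),1,[(0,255,0),(0,0,255),(255,255,0),(0,255,255),(255,0,255)][i%5],-1)
        o=np.zeros((300,400,3),np.uint8); im=im[:300]; o[:im.shape[0]]=im; T4.append(o)
cv2.imwrite("pics/ov.png",np.vstack([np.hstack(T4[:2]),np.hstack(T4[2:])]))
E
```

```text
tri lower [ 0.4653 -0.3505  0.0067]
tri upper [5.290e-01 1.375e-01 5.000e-04]
tri can [0.5437 0.1364 0.045 ]
tri caddy [0.4824 0.1579 0.0231]
tri tape [0.4874 0.1517 0.0811]
tri rm [ 0.4316  0.3561 -0.0075]
tri sm [ 0.5669 -0.1353  0.0025]
tri cup [ 0.7324 -0.2402  0.0032]
0.6901351357078228 -0.25746005782840437
lower_tray [ 0.465 -0.351  0.     0.69 ] [ 0.4577 -0.3542  0.      0.6265] 258 zfree [ 0.4582 -0.3521  0.0042  0.6306] 260
upper_tray [ 0.529  0.138  0.    -0.257] [ 0.5207  0.1385  0.     -0.2384] 257 zfree [ 0.519   0.1378 -0.0025 -0.2402] 258
canister [0.545 0.135 0.014 0.   ] [0.5452 0.1373 0.014  0.    ] 292 zfree [0.5454 0.1373 0.0164 0.    ] 292
caddy [ 0.485  0.153  0.014 -0.257] [ 0.4764  0.1461  0.014  -0.2943] 275 zfree [ 0.4675  0.1435  0.0063 -0.229 ] 288
tape [0.484 0.152 0.064 0.   ] [0.4847 0.1535 0.064  0.    ] 295 zfree [0.4846 0.1538 0.0624 0.    ] 295
round_mat [0.431 0.354 0.    0.   ] [0.438 0.354 0.    0.   ] 300 zfree [0.438 0.354 0.    0.   ] 300
square_mat [ 0.568 -0.136  0.     0.   ] [ 0.5676 -0.1364  0.      0.    ] 300 zfree [ 0.5676 -0.1364  0.      0.    ] 300
```

View pics/ov.png

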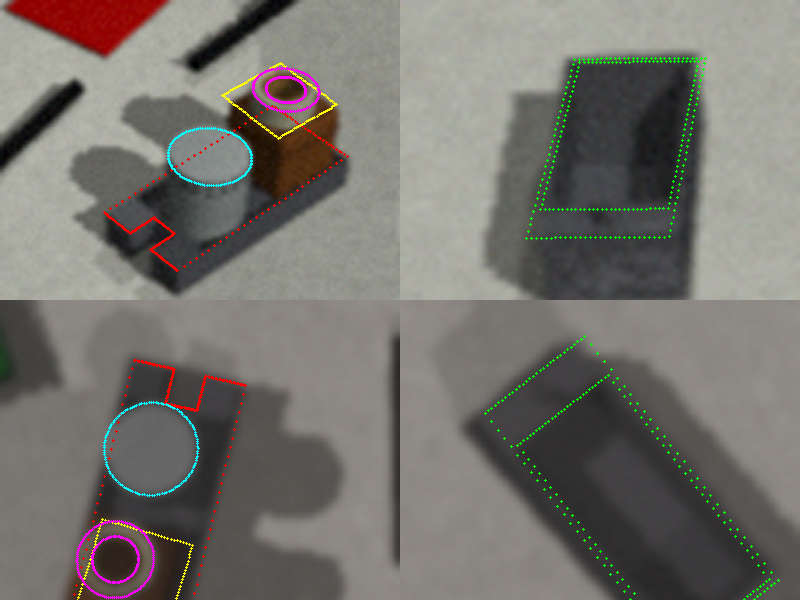

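```bash
cat >> h.py <<'E'
def box(x0,x1,y,z0,z1): return np.array([(a,b,c) for a in(x0,x1) for b in(-y,y) for c in(z0,z1)])/1000
B=dict(lower_tray=box(-75,75,32,0,40),upper_tray=box(-75,75,32,0,22),caddy=box(-25,25,25,0,50))
IN=dict(lower_tray=rect(-72,53,29,40)/1000,upper_tray=poly([(75,-9),(55,-9),(55,9),(75,9)],22)[:90]/1000,caddy=rect(-25,25,25,50)/1000)
def wire(c,name,q):
    if name not in B: return proj(c,place(W[name],q))
    h=cv2.convexHull(proj(c,place(B[name],q)).astype(np.float32))[:,0]
    s=np.vstack([a+(b-a)*np.linspace(0,1,25)[:,None] for a,b in zip(h,np.roll(h,-1,0))])
    return np.vstack([s,proj(c,place(IN[name],q))])
def fit2(C,name,q0,free=(1,1,0,1),spread=(.012,.012,.0,.12),n=40,clip=400,s=1.0,cams=("scene","top")):
    G={}
    for k,c in C.items():
        im=cv2.GaussianBlur(c["color"].astype(np.float32),(0,0),s)
        G[k]=np.minimum(sum(np.hypot(cv2.Sobel(im[:,:,j],-1,1,0),cv2.Sobel(im[:,:,j],-1,0,1)) for j in range(3)),clip)
    free=np.array(free,bool); q0=np.array(q0,float); rng=np.random.default_rng(0); sc=np.array([.01,.01,.01,.1])[free]
    def f(v):
        q=q0.copy(); q[free]+=v*sc; t=0
        for k in cams:
            p=wire(C[k],name,q).astype(np.float32); t-=cv2.remap(G[k],p[None,:,0],p[None,:,1],cv2.INTER_LINEAR).mean()
        return t
    best=None
    for i in range(n):
        r=minimize(f,rng.normal(size=free.sum())*(np.array(spread)[free]/sc)*(i>0),method="Nelder-Mead",options=dict(xatol=.01,fatol=.01))
        if best is None or r.fun<best.fun: best=r
    q=q0.copy(); q[free]+=best.x*sc; return q,-best.fun
def tiles(C,R,rs,out):
    T4=[]
    for n,u,v,w,h in rs:
        im=np.ascontiguousarray(C[n]["color"][v:v+h,u:u+w,::-1]); im=cv2.resize(im,None,fx=400/w,fy=400/w,interpolation=cv2.INTER_CUBIC)
        for i,m in enumerate(R):
            for p in (wire(C[n],m,R[m])-[u-.5,v-.5])*400/w: cv2.circle(im,tuple(int(e) for e in p),1,[(0,255,0),(0,0,255),(255,255,0),(0,255,255),(255,0,255)][i%5],-1)
        o=np.zeros((300,400,3),np.uint8); im=im[:300]; o[:im.shape[0]]=im; T4.append(o)
    cv2.imwrite(out,np.vstack([np.hstack(T4[:2]),np.hstack(T4[2:])]))
E
python3 - <<'E'
from h import *
C={n:dict(np.load("c_"+n+".npz")) for n in ()} or snap("b")
R0=np.load("R.npy",allow_pickle=True).item(); R={}
R0["lower_tray"][:]=[.465,-.351,0,.69]; t=R0["tape"]; R0["caddy"][:]=[t[0]-.001,t[1],.014,-.25]
for n in R0:
    fr=[1,1,0,int(n in B or n=="square_mat")]; R[n],s=fit2(C,n,R0[n],fr)
    a=[fit2(C,n,R[n],fr,n=5,cams=(k,))[0].round(4).tolist() for k in("scene","top")]
    q2,s2=fit2(C,n,R[n],[1,1,1,fr[3]],spread=(.006,.006,.006,.05),n=15); print(n,R[n].round(4),round(s),"zfree",q2.round(4),round(s2),*a)
np.save("R.npy",R,allow_pickle=True)
tiles(C,R,[("scene",325,185,115,90),("scene",200,120,80,60),("top",225,180,80,60),("top",395,205,80,60)],"pics/ov2.png")
E
```

```text
lower_tray [ 0.4578 -0.3548  0.      0.6625] 541 zfree [ 0.4581 -0.3533  0.0036  0.6667] 546 [0.4553, -0.3575, 0.0, 0.6543] [0.4581, -0.354, 0.0, 0.6744]
upper_tray [ 0.5238  0.1406  0.     -0.2484] 523 zfree [ 0.524   0.1406  0.0014 -0.2457] 524 [0.523, 0.1402, 0.0, -0.257] [0.5242, 0.1412, 0.0, -0.2409]
canister [0.5442 0.1364 0.014  0.    ] 602 zfree [0.5444 0.1374 0.0154 0.    ] 607 [0.5447, 0.1348, 0.014, 0.0] [0.5446, 0.1375, 0.014, 0.0]
caddy [ 0.4758  0.1497  0.014  -0.4131] 522 zfree [ 0.4712  0.1459  0.0067 -0.2833] 557 [0.4774, 0.1505, 0.014, -0.3559] [0.474, 0.1463, 0.014, -0.4067]
tape [0.4846 0.1532 0.064  0.    ] 614 zfree [0.4845 0.1532 0.0635 0.    ] 615 [0.4851, 0.1537, 0.064, 0.0] [0.4846, 0.1532, 0.064, 0.0]
round_mat [0.438  0.3545 0.     0.    ] 689 zfree [ 0.4375  0.3544 -0.0011  0.    ] 692 [0.4385, 0.355, 0.0, 0.0] [0.4372, 0.3536, 0.0, 0.0]
square_mat [ 0.5668 -0.1362  0.     -0.0086] 687 zfree [ 0.5667 -0.1364 -0.0008 -0.0057] 688 [0.5676, -0.1357, 0.0, 0.0079] [0.5668, -0.1366, 0.0, -0.0133]
```

View pics/ov2.png

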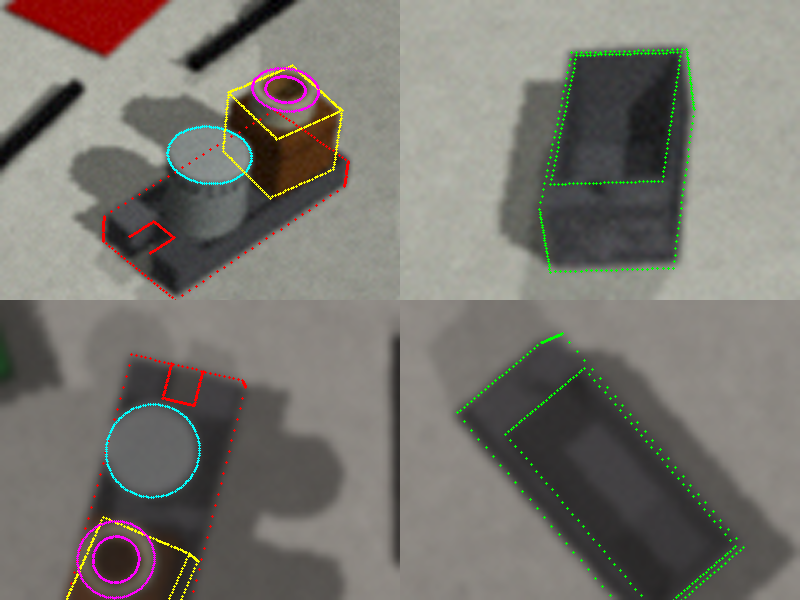

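```bash
cat >> h.py <<'E'
from scipy.spatial.transform import Rotation as Ro
def go(x,y,z,yaw):
    """shift (0.1 m) and turn (60 deg) about tool axes to TCP x,y,z with tool y along yaw (mod pi), pointing down"""
    s=telemetry.observe(); R=Ro.from_rotvec(s["orientation"]).as_matrix()
    d=R.T@(np.array([x,y,z])-s["eef_pos"])*10
    ty=np.arctan2(R[1,1],R[0,1])
    for k in(0,1):
        yy=np.array([np.cos(yaw+k*np.pi),np.sin(yaw+k*np.pi),0]); zz=np.array([0,0,-1.]); T=np.c_[np.cross(yy,zz),yy,zz]
        print("shift",d.round(3),"turn",(Ro.from_matrix(R.T@T).as_rotvec()/np.radians(60)).round(3),"tool y yaw",ty.round(3))
    print("q",s["q"].round(2),"pos",s["eef_pos"].round(4),"t",s["time"],"w",s["width"].round(4))
E
python3 - <<'E'
from h import *
go(.4843,.153,.3,.665)
E
```

```text
shift [-3.721 -2.043  1.047] turn [0.    0.    0.442] tool y yaw 1.128
shift [-3.721 -2.043  1.047] turn [-0.     0.    -2.558] tool y yaw 1.128Traceback (most recent call last):
  File "<stdin>", line 2, in <module>
  File "h.py", line 94, in go
    print("q",s["q"].round(2),"pos",s["eef_pos"].round(4),"t",s["time"],"w",s["width"].round(4))
                                                                            ^^^^^^^^^^^^^^^^
AttributeError: 'float' object has no attribute 'round'
```

{"api": "step_arm", "payload": {
  "targets": [
    [[-0.45, -0.25, 0], [0, 0, 0], -1],
    [[-0.93, -0.51, 0.1], [0, 0, 0], -1],
    [[-0.93, -0.51, 0.1], [0, 0, 0], -1]
  ]
}}

```text
time: 2.6
eef_pos: [0.3028, 0.4051, 0.394]
orientation: [0.706, 3.057, -0.007]
ft_force: [1.6, -0.4, 0.6]
width: 0.0854
finger_force: 0.0
```

{"api": "step_arm", "payload": {
  "targets": [
    [[-0.45, -0.25, 0], [0, 0, 0], -1],
    [[-0.93, -0.51, 0.1], [0, 0, 0], -1],
    [[-0.93, -0.51, 0.1], [0, 0, 0], -1]
  ]
}}

```text
time: 2.9
eef_pos: [0.3642, 0.3189, 0.3842]
orientation: [0.707, 3.058, -0.007]
ft_force: [-0.4, -0.1, 0.1]
width: 0.0853
finger_force: 0.0
```

{"api": "step_arm", "payload": {
  "targets": [
    [[-0.45, -0.25, 0], [0, 0, 0], -1],
    [[-0.93, -0.51, 0.2], [0, 0, 0], -1],
    [[-0.93, -0.51, 0.2], [0, 0, 0], -1]
  ]
}}

```text
time: 3.2
eef_pos: [0.425, 0.2333, 0.3636]
orientation: [0.706, 3.06, -0.007]
ft_force: [0.3, 1.0, -0.3]
width: 0.0853
finger_force: 0.0
```

{"api": "step_arm", "payload": {
  "targets": [
    [[-0.45, -0.25, 0], [0, 0, 0.12], -1],
    [[-0.93, -0.51, 0.2], [0, 0, 0.24], -1],
    [[-0.93, -0.51, 0.3], [0, 0, 0.36], -1],
    [[-0.93, -0.51, 0.3], [0, 0, 0.442], -1],
    [[-0.93, -0.51, 0.3], [0, 0, 0.442], -1],
    [[-0.93, -0.51, 0.3], [0, 0, 0.442], -1]
  ]
}}

```text
time: 3.8
eef_pos: [0.4842, 0.1543, 0.3348]
orientation: [-1.37, -2.827, -0.001]
ft_force: [0.1, 0.7, 0.5]
width: 0.0855
finger_force: 0.0
```

```bash
sed -i 's/s\["width"\].round(4)/round(s["width"],4)/' h.py; python3 - <<'E'
from h import *
go(.4843,.153,.238,.665)
E
```

```text
shift [-0.012 -0.008  0.968] turn [ 0.    -0.     0.003] tool y yaw 0.668
shift [-0.012 -0.008  0.968] turn [ 1.000e-03  0.000e+00 -2.997e+00] tool y yaw 0.668
q [-0.62  0.28  0.35  1.74 -0.11  1.13  0.43] pos [0.4842 0.1543 0.3348] t 3.8 w 0.0855
```

{"api": "step_arm", "payload": {
  "targets": [
    [[-0.01, -0.01, 0.45], [0, 0, 0], -1],
    [[-0.01, -0.01, 0.8], [0, 0, 0], -1],
    [[-0.01, -0.01, 0.96], [0, 0, 0], -1],
    [[-0.01, -0.01, 0.96], [0, 0, 0], -1]
  ],
  "squeeze": 30
}}

```text
time: 4.2
eef_pos: [0.4826, 0.1526, 0.2365]
orientation: [-1.368, -2.823, 0.006]
ft_force: [-1.0, 0.5, -0.2]
width: 0.0855
finger_force: 0.0
```

{"api": "step_arm", "payload": {
  "targets": [
    [[0, 0, 0], [0, 0, 0], 0.3],
    [[0, 0, 0], [0, 0, 0], 1],
    [[0, 0, 0], [0, 0, 0], 1],
    [[0, 0, 0], [0, 0, 0], 1],
    [[0, 0, 0], [0, 0, 0], 1],
    [[0, 0, 0], [0, 0, 0], 1]
  ]
}}

```text
time: 4.8
eef_pos: [0.4849, 0.1522, 0.2405]
orientation: [1.373, 2.824, 0.004]
ft_force: [-0.7, 0.6, 6.1]
width: 0.0385
finger_force: 29.9
```

{"api": "step_arm", "payload": {
  "targets": [
    [[0, 0, -0.2], [0, 0, 0], 1],
    [[0, 0, -0.6], [0, 0, 0], 1],
    [[0, 0, -0.9], [0, 0, 0], 1],
    [[0, 0, -0.9], [0, 0, 0], 1],
    [[0, 0, -0.9], [0, 0, 0], 1]
  ]
}}

```text
time: 5.3
eef_pos: [0.4843, 0.1519, 0.3295]
orientation: [1.374, 2.824, 0.003]
ft_force: [0.4, 0.3, -0.2]
width: 0.0389
finger_force: 30.5
```

```bash
python3 - <<'E'
from h import *
go(.450,-.360,.33,.665)
C=snap("c")
for n,u,v,w,h in [("scene",300,110,150,150)]:
    cv2.imwrite("pics/c1.png",cv2.resize(C[n]["color"][v:v+h,u:u+w,::-1],(500,500)))
E
```

```text
shift [-3.815 -3.43  -0.011] turn [0.002 0.    0.   ] tool y yaw 0.665
shift [-3.815 -3.43  -0.011] turn [-0.     0.003 -3.   ] tool y yaw 0.665
q [-0.62  0.29  0.35  1.75 -0.11  1.12  0.43] pos [0.4843 0.1519 0.3295] t 5.3 w 0.0389
```

View pics/c1.png

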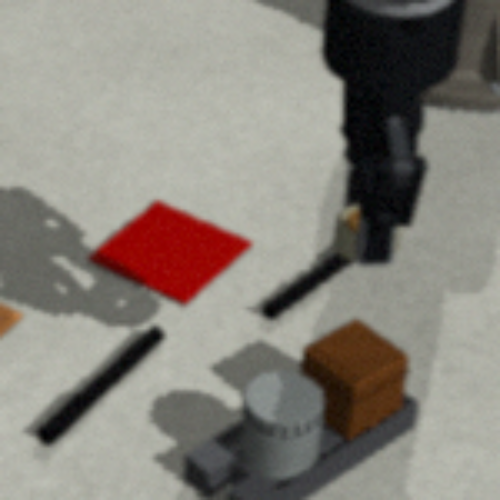

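```bash
python3 - <<'E'
from h import *
C=snap("d")
o=[]
p=telemetry.observe()["eef_pos"]; 
for n in C:
    u,v=proj(C[n],[p-[0,0,.165]])[0].astype(int); o.append(cv2.resize(C[n]["color"][v-20:v+20,u-20:u+20,::-1],(400,400),interpolation=cv2.INTER_CUBIC))
cv2.imwrite("pics/d1.png",np.hstack(o))
E
```

```text
(no output)
```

View pics/d1.png

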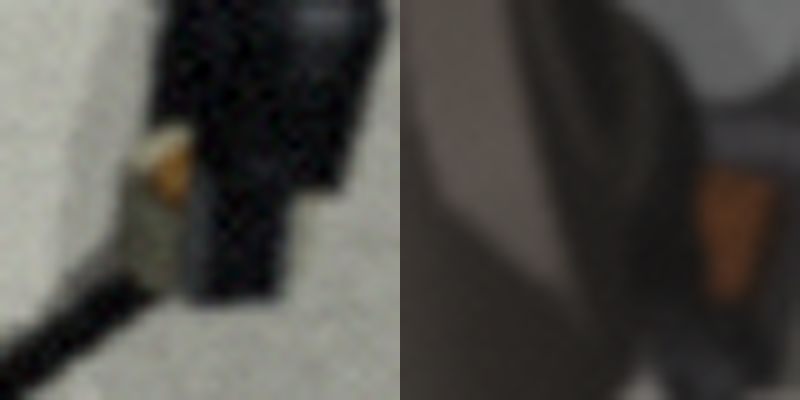

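```bash
python3 - <<'E'
from h import *
im=cv2.imread("pics/d_scene.png"); c=vision.read_camera("scene")
s=telemetry.observe(); p=s["eef_pos"]; R=Ro.from_rotvec(s["orientation"]).as_matrix()
u,v=proj(c,[p-[0,0,.165]])[0].astype(int); o=[]
for th in(-.6,-.3,0,.3,.6,.9):
    t=cv2.resize(im[v-20:v+20,u-20:u+20],(260,260),interpolation=cv2.INTER_CUBIC)
    for w in(circ(20,9),circ(20,-9),circ(12,9)):
        X=(w/1000)@Ro.from_rotvec([0,th,0]).as_matrix().T@R.T+p-[0,0,.163]   # tilt about tool y
        X=(w/1000)*[1,1,-1]@Ro.from_rotvec([0,th,0]).as_matrix().T@R.T+p-[0,0,.163]
        for q in (proj(c,X)-[u-20.5,v-20.5])*6.5: cv2.circle(t,tuple(int(e) for e in q),0,(0,255,0),-1)
    o.append(t)
cv2.imwrite("pics/d2.png",np.vstack([np.hstack(o[:3]),np.hstack(o[3:])]))
E
```

```text
(no output)
```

View pics/d2.png

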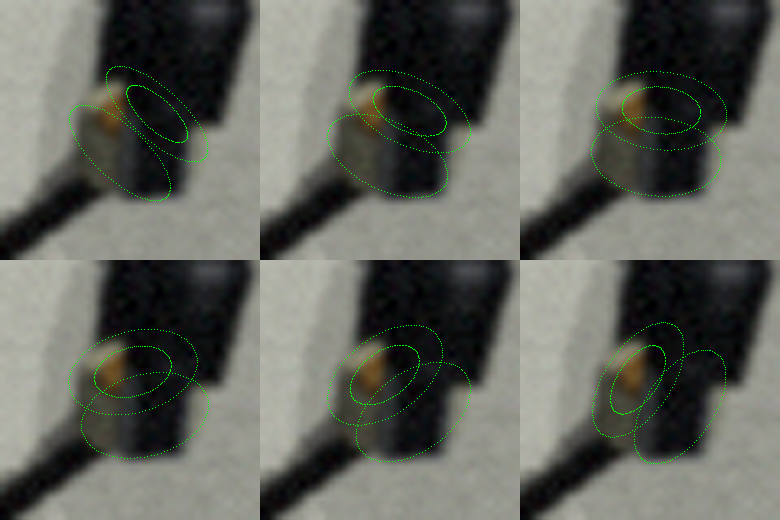

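The overlay with no tilt fits (third tile), so the tape is held flat. Carrying it to the lower tray.

{"api": "step_arm", "payload": {
  "targets": [
    [[-0.3, -0.27, 0], [0, 0, 0], 1],
    [[-0.63, -0.57, 0], [0, 0, 0], 1],
    [[-0.95, -0.86, 0], [0, 0, 0], 1],
    [[-0.95, -0.86, 0], [0, 0, 0], 1]
  ]
}}

```text
time: 5.95
eef_pos: [0.4743, 0.0164, 0.3283]
orientation: [1.391, 2.816, -0.008]
ft_force: [0.7, 0.2, -0.6]
width: 0.0385
finger_force: 30.5
```

{"api": "step_arm", "payload": {
  "targets": [
    [[-0.3, -0.27, 0], [0, 0, 0], 1],
    [[-0.63, -0.57, 0], [0, 0, 0], 1],
    [[-0.95, -0.86, 0], [0, 0, 0], 1],
    [[-0.95, -0.86, 0], [0, 0, 0], 1]
  ]
}}

```text
time: 6.35
eef_pos: [0.4646, -0.1109, 0.3286]
orientation: [1.391, 2.815, -0.008]
ft_force: [0.2, -0.8, -1.5]
width: 0.0386
finger_force: 30.5
```

{"api": "step_arm", "payload": {
  "targets": [
    [[-0.3, -0.27, 0], [0, 0, 0], 1],
    [[-0.63, -0.57, 0], [0, 0, 0], 1],
    [[-0.95, -0.86, 0], [0, 0, 0], 1],
    [[-0.95, -0.86, 0], [0, 0, 0], 1]
  ]
}}

```text
time: 6.75
eef_pos: [0.4549, -0.2383, 0.3287]
orientation: [1.39, 2.816, -0.009]
ft_force: [-1.2, -1.4, 0.5]
width: 0.039
finger_force: 30.5
```

{"api": "step_arm", "payload": {
  "targets": [
    [[-0.3, -0.27, 0], [0, 0, 0], 1],
    [[-0.63, -0.57, 0], [0, 0, 0], 1],
    [[-0.95, -0.86, 0], [0, 0, 0], 1],
    [[-0.95, -0.86, 0], [0, 0, 0], 1],
    [[-0.95, -0.86, 0], [0, 0, 0], 1]
  ]
}}

```text
time: 7.25
eef_pos: [0.4479, -0.3597, 0.3277]
orientation: [-1.377, -2.822, -0.001]
ft_force: [0.0, 0.3, -0.4]
width: 0.0388
finger_force: 30.5
```

```bash
python3 - <<'E'
from h import *
go(.450,-.360,.183,.665)
E
```

```text
shift [-0.018  0.015  1.447] turn [-0.    -0.002 -0.002] tool y yaw 0.663
shift [-0.018  0.015  1.447] turn [-3.000e-03  1.000e-03  2.998e+00] tool y yaw 0.663
q [ 0.23  0.46  0.59  1.58 -0.27  1.19  1.54] pos [ 0.4479 -0.3597  0.3277] t 7.25 w 0.0388
```

{"api": "step_arm", "payload": {
  "targets": [
    [[-0.01, 0.01, 0.4], [0, 0, 0], 1],
    [[-0.02, 0.015, 0.8], [0, 0, 0], 1],
    [[-0.02, 0.015, 1.0], [0, 0, 0], 1],
    [[-0.02, 0.015, 1.0], [0, 0, 0], 1]
  ]
}}

```text
time: 7.65
eef_pos: [0.4506, -0.3558, 0.2246]
orientation: [-1.365, -2.819, -0.006]
ft_force: [-0.3, -0.9, -0.6]
width: 0.0388
finger_force: 30.5
```

{"api": "step_arm", "payload": {
  "targets": [
    [[0, 0, 0.2], [0, 0, 0], 1],
    [[0, 0, 0.35], [0, 0, 0], 1],
    [[0, 0, 0.45], [0, 0, 0], 1],
    [[0, 0, 0.46], [0, 0, 0], 1],
    [[0, 0, 0.46], [0, 0, 0], 1]
  ]
}}

```text
time: 8.15
eef_pos: [0.4508, -0.36, 0.183]
orientation: [1.374, 2.825, 0.0]
ft_force: [0.1, 0.5, -0.3]
width: 0.0387
finger_force: 30.5
```

{"api": "step_arm", "payload": {
  "targets": [
    [[0, 0, 0.025], [0, 0, 0], 1],
    [[0, 0, 0.025], [0, 0, 0], 1],
    [[0, 0, 0.025], [0, 0, 0], -0.3],
    [[0, 0, 0.025], [0, 0, 0], -0.3],
    [[0, 0, 0.025], [0, 0, 0], -0.3],
    [[0, 0, -0.1], [0, 0, 0], -0.3]
  ]
}}

```text
time: 8.75
eef_pos: [0.4499, -0.3593, 0.1916]
orientation: [-1.373, -2.821, -0.001]
ft_force: [-0.2, 0.4, -0.3]
width: 0.0555
finger_force: 0.0
```

{"api": "step_arm", "payload": {
  "targets": [
    [[0, 0, -0.4], [0, 0, 0], -0.3],
    [[0, 0, -0.8], [0, 0, 0], -0.3],
    [[0, 0, -1.0], [0, 0, 0], -1],
    [[0, 0, -1.0], [0, 0, 0], -1],
    [[0, 0, -1.0], [0, 0, 0], -1]
  ]
}}

```text
time: 9.25
eef_pos: [0.4505, -0.3601, 0.2936]
orientation: [1.374, 2.824, 0.0]
ft_force: [0.1, 0.2, -0.3]
width: 0.0853
finger_force: 0.0
```

```bash
python3 - <<'E'
from h import *
R=np.load("R.npy",allow_pickle=True).item()
C=snap("e")
c=R["canister"]; go(.5444,.137,.3,-.248+np.pi/2)
im=C["scene"]["color"][120:185,205:285,::-1]; o=[cv2.resize(im,(480,390),interpolation=cv2.INTER_CUBIC)]
cv2.imwrite("pics/e1.png",o[0])
E
```

```text
shift [ 3.324  3.807 -0.076] turn [ 0.    -0.002 -0.628] tool y yaw 0.665
shift [ 3.324  3.807 -0.076] turn [-3.000e-03 -1.000e-03  2.372e+00] tool y yaw 0.665
q [ 0.23  0.5   0.58  1.62 -0.29  1.12  1.55] pos [ 0.4501 -0.3595  0.2917] t 9.35 w 0.0856
```

View pics/e1.png

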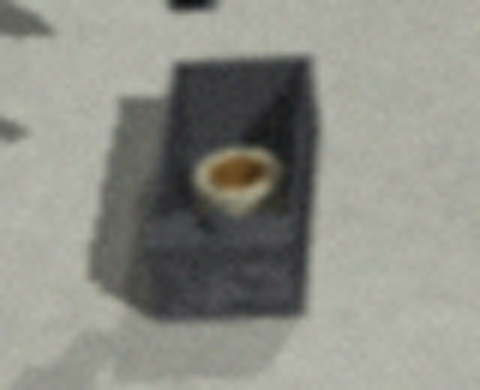

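```bash
python3 - <<'E'
from h import *
R=np.load("R.npy",allow_pickle=True).item()
C=snap()
L=R["lower_tray"]
q,s=fit2(C,"tape",(.4501,-.3595,.003,0),(1,1,0,0),cams=("scene",)); q2,s2=fit2(C,"tape",q,(1,1,0,0),n=10,cams=("top",))
q3,s3=fit2(C,"tape",q,(1,1,1,0),spread=(.006,.006,.01,0))
for a in(q,q2,q3): 
    d=a[:2]-L[:2]; c,s_=np.cos(L[3]),np.sin(L[3]); print(a.round(4),"in tray",c*d[0]+s_*d[1],-s_*d[0]+c*d[1])
print(s,s2,s3)
cv2.imwrite("pics/f1.png",cv2.resize(C["top"]["color"][205:265,395:475,::-1],(480,360),interpolation=cv2.INTER_CUBIC))
E
```

```text
[ 0.45   -0.3607  0.003   0.    ] in tray -0.009824596124640927 0.00020397996310150216
[ 0.4511 -0.359   0.003   0.    ] in tray -0.007892959328055591 0.0008602568093959042
[ 0.4513 -0.3586  0.0045  0.    ] in tray -0.0075258480820960235 0.0009750044563878158
311.0397644042969 283.93939208984375 593.8946533203125
```

View pics/f1.png

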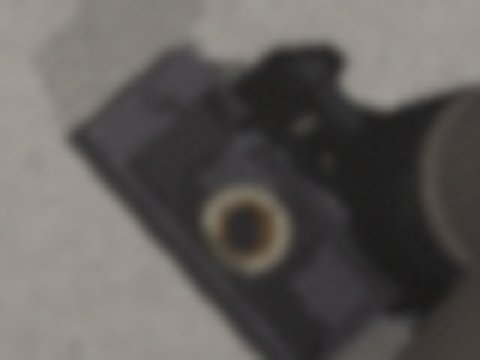

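Tape lies flat on the floor of the lower tray. On to the canister.

{"api": "step_arm", "payload": {
  "targets": [
    [[0.28, 0.32, 0], [0, 0, 0], -1],
    [[0.56, 0.64, 0], [0, 0, 0], -1],
    [[0.83, 0.95, 0], [0, 0, 0], -1],
    [[0.83, 0.95, 0], [0, 0, 0], -1]
  ]
}}

```text
time: 9.85
eef_pos: [0.4763, -0.2283, 0.2909]
orientation: [-1.356, -2.828, -0.009]
ft_force: [0.9, 0.8, -0.3]
width: 0.0854
finger_force: 0.0
```

{"api": "step_arm", "payload": {
  "targets": [
    [[0.28, 0.32, 0], [0, 0, 0], -1],
    [[0.56, 0.64, 0], [0, 0, 0], -1],
    [[0.83, 0.95, 0], [0, 0, 0], -1],
    [[0.83, 0.95, 0], [0, 0, 0], -1]
  ]
}}

```text
time: 10.25
eef_pos: [0.4989, -0.1047, 0.2914]
orientation: [-1.356, -2.829, -0.006]
ft_force: [-1.5, 0.0, -0.6]
width: 0.0852
finger_force: 0.0
```

{"api": "step_arm", "payload": {
  "targets": [
    [[0.28, 0.32, 0], [0, 0, 0], -1],
    [[0.56, 0.64, 0], [0, 0, 0], -1],
    [[0.83, 0.95, 0], [0, 0, 0], -1],
    [[0.83, 0.95, 0], [0, 0, 0], -1]
  ]
}}

```text
time: 10.65
eef_pos: [0.5217, 0.0191, 0.2916]
orientation: [-1.357, -2.83, -0.005]
ft_force: [-0.0, 0.7, -0.4]
width: 0.0852
finger_force: 0.0
```

{"api": "step_arm", "payload": {
  "targets": [
    [[0.28, 0.32, 0], [0, 0, -0.12], -1],
    [[0.56, 0.64, 0], [0, 0, -0.24], -1],
    [[0.83, 0.95, 0], [0, 0, -0.36], -1],
    [[0.83, 0.95, 0], [0, 0, -0.48], -1],
    [[0.83, 0.95, 0], [0, 0, -0.6], -1],
    [[0.83, 0.95, 0], [0, 0, -0.628], -1],
    [[0.83, 0.95, 0], [0, 0, -0.628], -1],
    [[0.83, 0.95, 0], [0, 0, -0.628], -1]
  ]
}}

```text
time: 11.45
eef_pos: [0.5447, 0.1347, 0.2924]
orientation: [-0.393, -3.116, 0.001]
ft_force: [0.5, -0.3, 0.4]
width: 0.0852
finger_force: 0.0
```

```bash
python3 - <<'E'
from h import *
go(.5444,.137,.205,-.248+np.pi/2)
E
```

```text
shift [0.008 0.022 0.874] turn [-0.001 -0.    -0.003] tool y yaw 1.32
shift [0.008 0.022 0.874] turn [-1.000e-03  1.000e-03  2.997e+00] tool y yaw 1.32
q [-0.5   0.43  0.31  1.65 -0.14  1.08  1.17] pos [0.5447 0.1347 0.2924] t 11.45 w 0.0852
```

{"api": "step_arm", "payload": {
  "targets": [
    [[0.01, 0.02, 0.4], [0, 0, 0], -1],
    [[0.01, 0.02, 0.75], [0, 0, 0], -1],
    [[0.01, 0.02, 0.87], [0, 0, 0], -1],
    [[0.01, 0.02, 0.87], [0, 0, 0], -1],
    [[0.01, 0.02, 0.87], [0, 0, 0], -1]
  ],
  "squeeze": 50
}}

```text
time: 11.95
eef_pos: [0.5449, 0.1377, 0.2069]
orientation: [0.389, 3.115, 0.001]
ft_force: [1.0, -0.6, 0.8]
width: 0.0853
finger_force: 0.0
```

{"api": "step_arm", "payload": {
  "targets": [
    [[0, 0, 0], [0, 0, 0], -0.2],
    [[0, 0, 0], [0, 0, 0], 0],
    [[0, 0, 0], [0, 0, 0], 0.5],
    [[0, 0, 0], [0, 0, 0], 1],
    [[0, 0, 0], [0, 0, 0], 1],
    [[0, 0, 0], [0, 0, 0], 1]
  ]
}}

```text
time: 12.55
eef_pos: [0.5449, 0.1377, 0.2076]
orientation: [0.388, 3.115, 0.001]
ft_force: [0.0, -0.6, 5.9]
width: 0.0486
finger_force: 51.6
```

{"api": "step_arm", "payload": {
  "targets": [
    [[0, 0, -0.1], [0, 0, 0], 1],
    [[0, 0, -0.4], [0, 0, 0], 1],
    [[0, 0, -0.7], [0, 0, 0], 1],
    [[0, 0, -0.7], [0, 0, 0], 1],
    [[0, 0, -0.7], [0, 0, 0], 1]
  ]
}}

```text
time: 13.05
eef_pos: [0.5441, 0.138, 0.2764]
orientation: [0.388, 3.116, 0.001]
ft_force: [-0.4, -0.2, -1.8]
width: 0.0481
finger_force: 52.3
```

```bash
python3 - <<'E'
from h import *
go(.4378,.3543,.276,-.248+np.pi/2)
C=snap("g"); cv2.imwrite("pics/g1.png",cv2.resize(C["scene"]["color"][150:280,320:450,::-1],(500,500),interpolation=cv2.INTER_CUBIC))
E
```

```text
shift [1.561 1.837 0.004] turn [0.001 0.001 0.   ] tool y yaw 1.323
shift [1.561 1.837 0.004] turn [-2.e-03  1.e-03 -3.e+00] tool y yaw 1.323
q [-0.5   0.44  0.3   1.67 -0.15  1.05  1.17] pos [0.5441 0.138  0.2764] t 13.05 w 0.0481
```

View pics/g1.png

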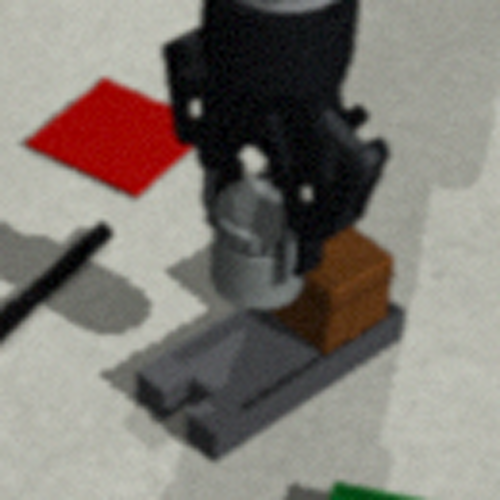

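{"api": "step_arm", "payload": {
  "targets": [
    [[0.26, 0.3, 0], [0, 0, 0], 1],
    [[0.52, 0.61, 0], [0, 0, 0], 1],
    [[0.78, 0.92, 0], [0, 0, 0], 1],
    [[0.78, 0.92, 0], [0, 0, 0], 1]
  ]
}}

```text
time: 13.55
eef_pos: [0.4862, 0.2541, 0.2736]
orientation: [-0.368, -3.112, -0.005]
ft_force: [-0.1, 0.9, -1.7]
width: 0.0482
finger_force: 52.4
```

{"api": "step_arm", "payload": {
  "targets": [
    [[0.26, 0.3, 0], [0, 0, 0], 1],
    [[0.52, 0.61, 0], [0, 0, 0], 1],
    [[0.78, 0.92, 0], [0, 0, 0], 1],
    [[0.78, 0.92, 0], [0, 0, 0], 1],
    [[0.78, 0.92, 0], [0, 0, 0], 1]
  ]
}}

```text
time: 14.05
eef_pos: [0.4365, 0.3556, 0.274]
orientation: [-0.382, -3.116, 0.004]
ft_force: [0.2, -1.2, -1.6]
width: 0.0487
finger_force: 52.5
```

```bash
python3 - <<'E'
from h import *
go(.4378,.3543,.1995,-.248+np.pi/2)
E
```

```text
shift [-0.017 -0.007  0.745] turn [-0.003 -0.002  0.004] tool y yaw 1.327
shift [-0.017 -0.007  0.745] turn [ 0.003 -0.004 -2.996] tool y yaw 1.327
q [-0.88  0.45  0.23  1.67 -0.11  1.05  0.71] pos [0.4365 0.3556 0.274 ] t 14.05 w 0.0487
```

{"api": "step_arm", "payload": {
  "targets": [
    [[-0.01, 0, 0.35], [0, 0, 0], 1],
    [[-0.01, 0, 0.6], [0, 0, 0], 1],
    [[-0.01, 0, 0.72], [0, 0, 0], 1],
    [[-0.01, 0, 0.745], [0, 0, 0], 1],
    [[-0.01, 0, 0.745], [0, 0, 0], 1],
    [[-0.01, 0, 0.745], [0, 0, 0], 1]
  ]
}}

```text
time: 14.65
eef_pos: [0.4398, 0.3545, 0.2025]
orientation: [0.389, 3.115, 0.003]
ft_force: [1.1, 0.5, -1.3]
width: 0.0487
finger_force: 52.5
```

{"api": "step_arm", "payload": {
  "targets": [
    [[0, 0, 0.02], [0, 0, 0], 1],
    [[0, 0, 0.035], [0, 0, 0], 1],
    [[0, 0, 0.035], [0, 0, 0], 1],
    [[0, 0, 0.035], [0, 0, 0], 1]
  ]
}}

```text
time: 15.05
eef_pos: [0.4393, 0.3546, 0.1986]
orientation: [0.388, 3.116, 0.002]
ft_force: [-1.1, -0.3, 3.2]
width: 0.0485
finger_force: 52.9
```

{"api": "step_arm", "payload": {
  "targets": [
    [[0, 0, 0], [0, 0, 0], -1],
    [[0, 0, 0], [0, 0, 0], -1],
    [[0, 0, 0], [0, 0, 0], -1],
    [[0, 0, 0], [0, 0, 0], -1],
    [[0, 0, -0.3], [0, 0, 0], -1],
    [[0, 0, -0.7], [0, 0, 0], -1],
    [[0, 0, -0.9], [0, 0, 0], -1],
    [[0, 0, -0.9], [0, 0, 0], -1]
  ]
}}

```text
time: 15.85
eef_pos: [0.4404, 0.3551, 0.2916]
orientation: [0.388, 3.112, 0.01]
ft_force: [-0.4, 0.2, 0.2]
width: 0.0855
finger_force: 0.0
```

```bash
python3 - <<'E'
from h import *
R=np.load("R.npy",allow_pickle=True).item()
C=snap("i")
print(fit2(C,"canister",(.438,.354,.005,0),(1,1,0,0)),fit2(C,"round_mat",R["round_mat"],(1,1,0,0)))
print(fit2(C,"upper_tray",R["upper_tray"]),fit2(C,"caddy",(.4825,.153,.014,-.25)), fit2(C,"caddy",(.4825,.153,.014,-.25),(1,1,1,1)))
go(.4825,.153,.29,-.248+np.pi/2)
tiles(C,{"canister":np.array((.438,.354,.005,0))},[("scene",325,185,115,90),("scene",440,220,100,75),("top",215,190,80,60),("top",145,220,80,60)],"pics/i1.png")
E
```

```text
(array([0.43813549, 0.35475153, 0.005     , 0.        ]), np.float64(478.32806396484375)) (array([0.43805939, 0.35563709, 0.        , 0.        ]), np.float64(634.9276123046875))
(array([ 0.52422917,  0.14036907,  0.        , -0.26364287]), np.float64(537.48291015625)) (array([ 0.47779091,  0.15198948,  0.014     , -0.28002563]), np.float64(500.8292236328125)) (array([ 0.47780375,  0.15199861,  0.01391577, -0.28311162]), np.float64(501.31207275390625))
shift [-0.917 -1.844 -0.023] turn [0. 0. 0.] tool y yaw 1.323
shift [-0.917 -1.844 -0.023] turn [-0.  0. -3.] tool y yaw 1.323
q [-0.88  0.43  0.24  1.65 -0.11  1.07  0.71] pos [0.4389 0.3542 0.2877] t 15.95 w 0.0856
```

View pics/i1.png

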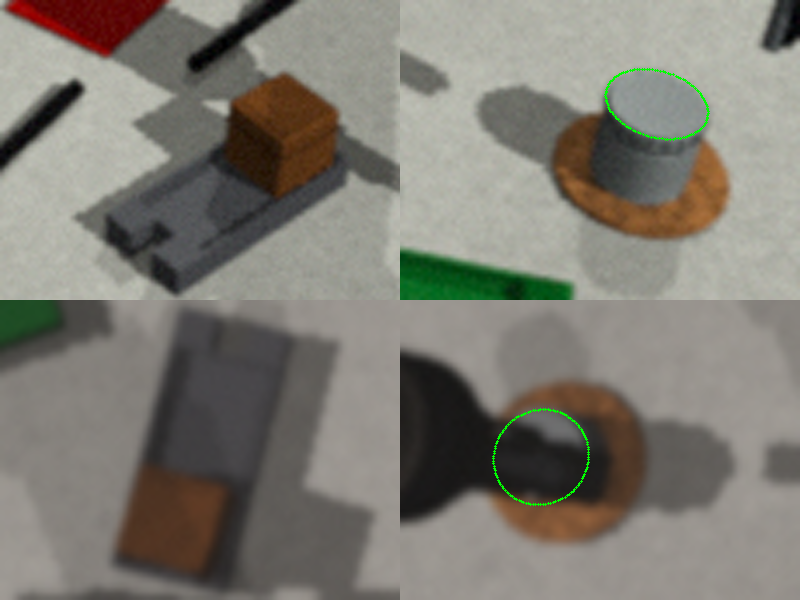

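{"api": "step_arm", "payload": {
  "targets": [
    [[-0.2, -0.46, 0], [0, 0, 0], -1],
    [[-0.45, -0.93, 0], [0, 0, 0], -1],
    [[-0.45, -0.93, 0], [0, 0, 0], -1],
    [[-0.45, -0.93, 0], [0, 0, 0], -1]
  ]
}}

```text
time: 16.35
eef_pos: [0.4599, 0.2506, 0.2862]
orientation: [-0.396, -3.114, 0.004]
ft_force: [0.0, 0.7, 0.4]
width: 0.0854
finger_force: 0.0
```

{"api": "step_arm", "payload": {
  "targets": [
    [[-0.2, -0.46, 0], [0, 0, 0], -1],
    [[-0.45, -0.93, 0], [0, 0, 0], -1],
    [[-0.45, -0.93, 0], [0, 0, 0], -1],
    [[-0.45, -0.93, 0], [0, 0, 0], -1],
    [[-0.45, -0.93, 0], [0, 0, 0], -1]
  ]
}}

```text
time: 16.85
eef_pos: [0.4799, 0.1543, 0.287]
orientation: [-0.383, -3.116, -0.002]
ft_force: [0.5, -0.2, -0.3]
width: 0.0853
finger_force: 0.0
```

```bash
python3 - <<'E'
from h import *
go(.480,.152,.205,-.265+np.pi/2)
E
```

```text
shift [-0.008 -0.023  0.82 ] turn [ 0.001 -0.002  0.019] tool y yaw 1.326
shift [-0.008 -0.023  0.82 ] turn [ 3.000e-03  1.000e-03 -2.981e+00] tool y yaw 1.326
q [-0.59  0.33  0.31  1.82 -0.12  1.02  1.09] pos [0.4799 0.1543 0.287 ] t 16.85 w 0.0853
```

{"api": "step_arm", "payload": {
  "targets": [
    [[-0.01, -0.01, 0.4], [0, 0, 0.02], -1],
    [[-0.01, -0.01, 0.7], [0, 0, 0.02], -1],
    [[-0.01, -0.01, 0.82], [0, 0, 0.02], -1],
    [[-0.01, -0.01, 0.82], [0, 0, 0.02], -1],
    [[-0.01, -0.01, 0.82], [0, 0, 0.02], -1]
  ]
}}

```text
time: 17.35
eef_pos: [0.4817, 0.1519, 0.2064]
orientation: [0.418, 3.113, 0.002]
ft_force: [0.1, -0.1, 0.3]
width: 0.0855
finger_force: 0.0
```

{"api": "step_arm", "payload": {
  "targets": [
    [[0, 0, 0], [0, 0, 0], -0.2],
    [[0, 0, 0], [0, 0, 0], 0],
    [[0, 0, 0], [0, 0, 0], 0.5],
    [[0, 0, 0], [0, 0, 0], 1],
    [[0, 0, 0], [0, 0, 0], 1],
    [[0, 0, 0], [0, 0, 0], 1]
  ]
}}

```text
time: 17.95
eef_pos: [0.4822, 0.1509, 0.2072]
orientation: [0.421, 3.11, 0.003]
ft_force: [0.1, 0.3, 5.8]
width: 0.0493
finger_force: 52.6
```

{"api": "step_arm", "payload": {
  "targets": [
    [[0, 0, -0.1], [0, 0, 0], 1],
    [[0, 0, -0.4], [0, 0, 0], 1],
    [[0, 0, -0.7], [0, 0, 0], 1],
    [[0, 0, -0.7], [0, 0, 0], 1],
    [[0, 0, -0.7], [0, 0, 0], 1]
  ]
}}

```text
time: 18.45
eef_pos: [0.4812, 0.1506, 0.2763]
orientation: [0.421, 3.112, 0.001]
ft_force: [-0.5, 0.4, -1.6]
width: 0.0493
finger_force: 52.0
```

```bash
python3 - <<'E'
from h import *
go(.5668,-.1363,.276,np.pi/2)
E
```

```text
shift [-1.587e+00 -2.539e+00  2.000e-03] turn [ 0.001  0.001 -0.257] tool y yaw 1.302
shift [-1.587e+00 -2.539e+00  2.000e-03] turn [ 1.000e-03 -1.000e-03  2.743e+00] tool y yaw 1.302
q [-0.59  0.34  0.32  1.83 -0.13  0.99  1.08] pos [0.4812 0.1506 0.2763] t 18.45 w 0.0493
```

{"api": "step_arm", "payload": {
  "targets": [
    [[-0.2, -0.3, 0], [0, 0, 0], 1],
    [[-0.4, -0.6, 0], [0, 0, 0], 1],
    [[-0.53, -0.85, 0], [0, 0, 0], 1],
    [[-0.53, -0.85, 0], [0, 0, 0], 1]
  ]
}}

```text
time: 18.85
eef_pos: [0.5096, 0.0487, 0.2743]
orientation: [-0.435, -3.109, 0.008]
ft_force: [-0.1, -1.3, -1.8]
width: 0.0492
finger_force: 52.0
```

{"api": "step_arm", "payload": {
  "targets": [
    [[-0.2, -0.3, 0], [0, 0, 0], 1],
    [[-0.4, -0.6, 0], [0, 0, 0], 1],
    [[-0.53, -0.85, 0], [0, 0, 0], 1],
    [[-0.53, -0.85, 0], [0, 0, 0], 1]
  ]
}}

```text
time: 19.25
eef_pos: [0.5379, -0.0465, 0.2745]
orientation: [-0.433, -3.11, 0.007]
ft_force: [0.3, -1.3, -0.8]
width: 0.0491
finger_force: 52.0
```

{"api": "step_arm", "payload": {
  "targets": [
    [[-0.2, -0.3, 0], [0, 0, -0.1], 1],
    [[-0.4, -0.6, 0], [0, 0, -0.2], 1],
    [[-0.53, -0.85, 0], [0, 0, -0.257], 1],
    [[-0.53, -0.85, 0], [0, 0, -0.257], 1],
    [[-0.53, -0.85, 0], [0, 0, -0.257], 1]
  ]
}}

```text
time: 19.75
eef_pos: [0.5663, -0.1367, 0.2742]
orientation: [-0.001, -3.139, -0.003]
ft_force: [-0.2, 0.5, -1.2]
width: 0.0492
finger_force: 52.1
```

```bash
python3 - <<'E'
from h import *
C=snap("j"); q,s=fit2(C,"caddy",(.5668,-.1363,.082,0),(1,1,1,1)); print(q.round(4),s)
go(.5668,-.1363,.199,np.pi/2)
E
```

```text
[ 0.5664 -0.1333  0.0822 -0.0568] 385.6935729980469
shift [-0.003 -0.017  0.756] turn [ 0.002 -0.002  0.003] tool y yaw 1.574
shift [-0.003 -0.017  0.756] turn [ 0.003  0.004 -2.997] tool y yaw 1.574
q [-0.04  0.49  0.35  1.61 -0.19  1.07  1.93] pos [ 0.5667 -0.1348  0.2746] t 19.85 w 0.0497
```

Lower; earlier moves stopped about 3 mm short, so target 0.78 in two stages.

{"api": "step_arm", "payload": {
  "targets": [
    [[0, -0.02, 0.35], [0, 0, 0], 1],
    [[0, -0.02, 0.6], [0, 0, 0], 1],
    [[0, -0.02, 0.72], [0, 0, 0], 1],
    [[0, -0.02, 0.75], [0, 0, 0], 1],
    [[0, -0.02, 0.77], [0, 0, 0], 1],
    [[0, -0.02, 0.77], [0, 0, 0], 1],
    [[0, -0.02, 0.77], [0, 0, 0], 1]
  ]
}}

```text
time: 20.55
eef_pos: [0.5675, -0.1395, 0.2]
orientation: [-0.001, 3.139, -0.001]
ft_force: [-0.3, 0.2, -1.6]
width: 0.0493
finger_force: 52.0
```

{"api": "step_arm", "payload": {
  "targets": [
    [[0, 0.02, 0.02], [0, 0, 0], 1],
    [[0, 0.02, 0.02], [0, 0, 0], 1],
    [[0, 0.02, 0.025], [0, 0, 0], 1],
    [[0, 0.02, 0.025], [0, 0, 0], 1]
  ]
}}

```text
time: 20.95
eef_pos: [0.5675, -0.1382, 0.1982]
orientation: [0.001, 3.139, -0.002]
ft_force: [-1.6, -1.4, 7.3]
width: 0.0493
finger_force: 53.0
```

{"api": "step_arm", "payload": {
  "targets": [
    [[0, 0, 0], [0, 0, 0], -1],
    [[0, 0, 0], [0, 0, 0], -1],
    [[0, 0, 0], [0, 0, 0], -1],
    [[0, 0, 0], [0, 0, 0], -1],
    [[0, 0, -0.3], [0, 0, 0], -1],
    [[0, 0, -0.7], [0, 0, 0], -1],
    [[0, 0, -0.9], [0, 0, 0], -1],
    [[0, 0, -0.9], [0, 0, 0], -1]
  ]
}}

```text
time: 21.75
eef_pos: [0.5684, -0.138, 0.29]
orientation: [-0.001, 3.134, -0.003]
ft_force: [0.4, -0.2, 0.3]
width: 0.0856
finger_force: 0.0
```

```bash
python3 - <<'E'
from h import *
R=np.load("R.npy",allow_pickle=True).item()
C=snap("k"); q,s=fit2(C,"caddy",(.5668,-.1363,.005,0)); print(q.round(4),s)
t,s=fit2(C,"upper_tray",R["upper_tray"]); a=[fit2(C,"upper_tray",t,n=8,cams=(k,))[0].round(4).tolist() for k in C]; print(t.round(4),a); R["caddy"]=q; R["upper_tray"]=t
l,s=fit2(C,"lower_tray",R["lower_tray"]); print(l.round(4)); np.save("R.npy",R,allow_pickle=True)
go(t[0],t[1],.28,t[3]+np.pi/2)
tiles(C,{k:R[k] for k in("upper_tray","lower_tray","caddy")},[("scene",325,185,115,90),("scene",230,165,100,75),("top",215,190,80,60),("top",320,170,80,60)],"pics/k1.png")
E
```

```text
[ 0.5884 -0.1019  0.005   0.0231] 415.55865478515625
[ 0.5236  0.1395  0.     -0.2484] [[0.5222, 0.1389, 0.0, -0.2379], [0.5244, 0.1393, 0.0, -0.266]]
[ 0.4574 -0.3549  0.      0.6781]
shift [0.43  2.768 0.061] turn [ 0.    -0.     0.238] tool y yaw 1.571
shift [0.43  2.768 0.061] turn [ 0.     0.    -2.762] tool y yaw 1.571
q [-0.04  0.48  0.35  1.6  -0.18  1.09  1.93] pos [ 0.5667 -0.1373  0.286 ] t 21.85 w 0.0853
```

View pics/k1.png

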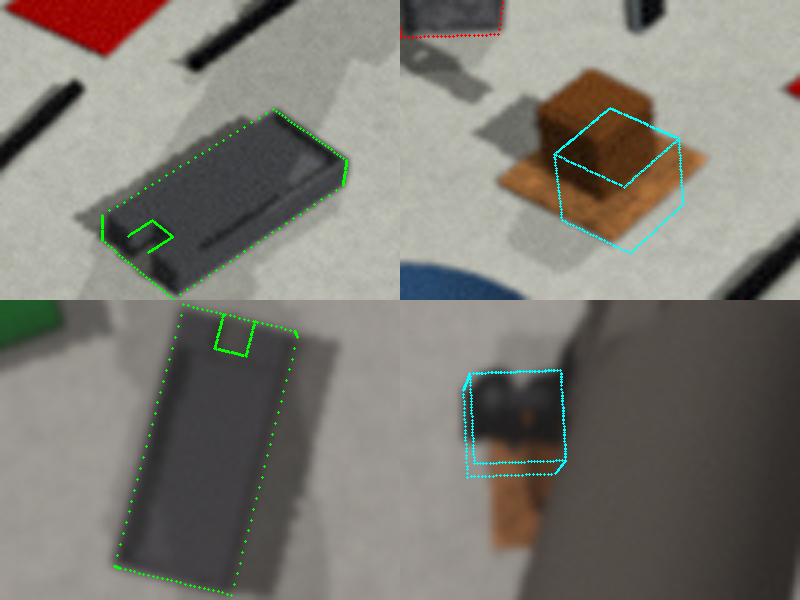

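The caddy stands centred on its mat in the scene view (the fit was spoilt by the arm hiding it in the top view). For the tray I flip the wrist half a turn, so joint 7 stays in range at the lower tray.

{"api": "step_arm", "payload": {
  "targets": [
    [[0.05, 0.3, 0], [0, 0, 0.14], -1],
    [[0.1, 0.6, 0], [0, 0, 0.28], -1],
    [[0.14, 0.92, 0], [0, 0, 0.42], -1],
    [[0.14, 0.92, 0], [0, 0, 0.56], -1],
    [[0.14, 0.92, 0], [0, 0, 0.7], -1],
    [[0.14, 0.92, 0], [0, 0, 0.84], -1],
    [[0.14, 0.92, 0], [0, 0, 0.98], -1],
    [[0.14, 0.92, 0], [0, 0, 1.0], -1]
  ]
}}

```text
time: 22.65
eef_pos: [0.552, -0.045, 0.2841]
orientation: [-1.57, -2.717, 0.004]
ft_force: [0.3, 0.3, 0.4]
width: 0.0852
finger_force: 0.0
```

{"api": "step_arm", "payload": {
  "targets": [
    [[0.3, 0.12, 0], [0, 0, 0.14], -1],
    [[0.6, 0.24, 0], [0, 0, 0.28], -1],
    [[0.87, 0.34, 0], [0, 0, 0.42], -1],
    [[0.87, 0.34, 0], [0, 0, 0.56], -1],
    [[0.87, 0.34, 0], [0, 0, 0.7], -1],
    [[0.87, 0.34, 0], [0, 0, 0.84], -1],
    [[0.87, 0.34, 0], [0, 0, 0.98], -1],
    [[0.87, 0.34, 0], [0, 0, 1.0], -1]
  ]
}}

```text
time: 23.45
eef_pos: [0.5383, 0.0471, 0.285]
orientation: [-2.719, -1.573, 0.004]
ft_force: [-0.3, 0.8, 0.2]
width: 0.0856
finger_force: 0.0
```

{"api": "step_arm", "payload": {
  "targets": [
    [[0.25, -0.2, 0], [0, 0, 0.14], -1],
    [[0.5, -0.4, 0], [0, 0, 0.28], -1],
    [[0.73, -0.59, 0], [0, 0, 0.42], -1],
    [[0.73, -0.59, 0], [0, 0, 0.56], -1],
    [[0.73, -0.59, 0], [0, 0, 0.7], -1],
    [[0.73, -0.59, 0], [0, 0, 0.84], -1],
    [[0.73, -0.59, 0], [0, 0, 0.98], -1],
    [[0.73, -0.59, 0], [0, 0, 1.0], -1]
  ]
}}

```text
time: 24.25
eef_pos: [0.5238, 0.1397, 0.2853]
orientation: [3.14, 0.004, -0.002]
ft_force: [0.1, -0.9, -0.1]
width: 0.0857
finger_force: 0.0
```

```bash
python3 - <<'E'
from h import *
go(.5236,.14,.182,-.252+np.pi/2)
E
```

```text
shift [-1.000e-03 -4.000e-03  1.033e+00] turn [-2.000e-03  2.000e-03 -2.757e+00] tool y yaw -1.568
shift [-1.000e-03 -4.000e-03  1.033e+00] turn [0.001 0.001 0.243] tool y yaw -1.568
q [-1.01  0.58  1.04  1.73 -0.54  1.15 -1.39] pos [0.5238 0.1397 0.2853] t 24.25 w 0.0857
```

{"api": "step_arm", "payload": {
  "targets": [
    [[0, 0, 0.3], [0, 0, 0.14], -1],
    [[0, 0, 0.6], [0, 0, 0.243], -1],
    [[0, 0, 0.75], [0, 0, 0.243], -1],
    [[0, 0, 0.75], [0, 0, 0.243], -1]
  ],
  "squeeze": 70
}}

```text
time: 24.65
eef_pos: [0.5229, 0.1396, 0.2089]
orientation: [3.115, -0.391, -0.008]
ft_force: [-0.1, -0.6, 0.1]
width: 0.085
finger_force: 0.0
```

{"api": "step_arm", "payload": {
  "targets": [
    [[0, 0, 0.15], [0, 0, 0], -1],
    [[0, 0, 0.3], [0, 0, 0], -1],
    [[0, 0, 0.36], [0, 0, 0], -1],
    [[0, 0, 0.36], [0, 0, 0], -1]
  ]
}}

```text
time: 25.05
eef_pos: [0.5237, 0.1396, 0.1743]
orientation: [3.116, -0.397, -0.003]
ft_force: [-1.0, -0.8, -0.1]
width: 0.0854
finger_force: 0.0
```

{"api": "step_arm", "payload": {
  "targets": [
    [[0, 0, 0], [0, 0, 0], -0.6],
    [[0, 0, 0], [0, 0, 0], -0.4],
    [[0, 0, 0], [0, 0, 0], 0],
    [[0, 0, 0], [0, 0, 0], 1],
    [[0, 0, 0], [0, 0, 0], 1],
    [[0, 0, 0], [0, 0, 0], 1]
  ]
}}

```text
time: 25.65
eef_pos: [0.5249, 0.1396, 0.1764]
orientation: [-3.115, 0.398, -0.004]
ft_force: [0.2, 0.7, 5.7]
width: 0.0623
finger_force: 78.8
```

{"api": "step_arm", "payload": {
  "targets": [
    [[0, 0, -0.1], [0, 0, 0], 1],
    [[0, 0, -0.4], [0, 0, 0], 1],
    [[0, 0, -0.8], [0, 0, 0], 1],
    [[0, 0, -1.0], [0, 0, 0], 1],
    [[0, 0, -1.0], [0, 0, 0], 1],
    [[0, 0, -1.0], [0, 0, 0], 1]
  ]
}}

```text
time: 26.25
eef_pos: [0.5235, 0.1399, 0.2745]
orientation: [-3.116, 0.398, 0.002]
ft_force: [-0.3, -0.2, -2.7]
width: 0.0618
finger_force: 78.1
```

```bash
python3 - <<'E'
from h import *
R=np.load("R.npy",allow_pickle=True).item()
go(.4577,-.3545,.276,.668+np.pi/2)
C=snap("m"); t=R["upper_tray"]
q={"upper_tray":np.array((t[0],t[1],.1,t[3]))}
tiles(C,q,[("scene",310,150,130,98),("scene",310,150,130,98),("top",195,170,120,90),("top",300,165,120,90)],"pics/m1.png")
E
```

```text
shift [ 0.605  4.951 -0.016] turn [2.00e-03 1.00e-03 2.12e+00] tool y yaw -1.825
shift [ 0.605  4.951 -0.016] turn [-0.001  0.001 -0.88 ] tool y yaw -1.825
q [-1.04  0.62  1.09  1.75 -0.6   1.15 -1.59] pos [0.5235 0.1399 0.2745] t 26.25 w 0.0618
```

View pics/m1.png

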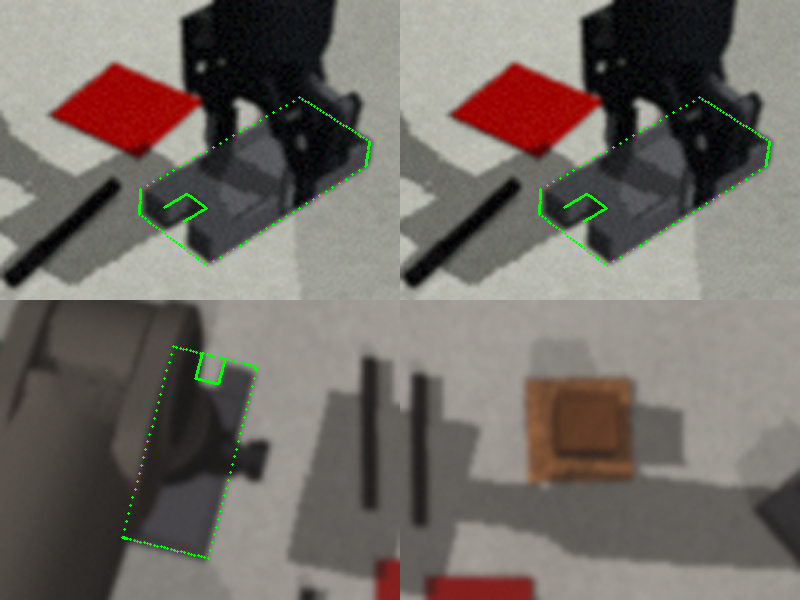

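{"api": "step_arm", "payload": {
  "targets": [
    [[0.03, 0.3, 0], [0, 0, 0], 1],
    [[0.07, 0.6, 0], [0, 0, 0], 1],
    [[0.1, 0.85, 0], [0, 0, 0], 1],
    [[0.12, 0.99, 0], [0, 0, 0], 1],
    [[0.12, 0.99, 0], [0, 0, 0], 1]
  ]
}}

```text
time: 26.85
eef_pos: [0.5101, 0.0385, 0.2745]
orientation: [3.114, -0.406, -0.002]
ft_force: [-0.3, -0.3, -3.0]
width: 0.0623
finger_force: 78.0
```

{"api": "step_arm", "payload": {
  "targets": [
    [[0.03, 0.3, 0], [0, 0, -0.1], 1],
    [[0.07, 0.6, 0], [0, 0, -0.2], 1],
    [[0.1, 0.85, 0], [0, 0, -0.3], 1],
    [[0.12, 0.99, 0], [0, 0, -0.4], 1],
    [[0.12, 0.99, 0], [0, 0, -0.5], 1],
    [[0.12, 0.99, 0], [0, 0, -0.6], 1],
    [[0.12, 0.99, 0], [0, 0, -0.6], 1],
    [[0.12, 0.99, 0], [0, 0, -0.6], 1]
  ]
}}

```text
time: 27.65
eef_pos: [0.4979, -0.0566, 0.2748]
orientation: [-3.086, -0.584, 0.001]
ft_force: [0.4, -0.5, -2.4]
width: 0.0624
finger_force: 78.0
```

```bash
python3 - <<'E'
from h import *
go(.4577,-.3545,.276,.668+np.pi/2)
E
```

```text
shift [-1.463  2.626 -0.014] turn [0.000e+00 1.000e-03 2.719e+00] tool y yaw -1.197
shift [-1.463  2.626 -0.014] turn [-0.001  0.    -0.281] tool y yaw -1.197
q [-0.64  0.46  0.96  1.85 -0.43  1.05 -0.71] pos [ 0.4979 -0.0566  0.2748] t 27.65 w 0.0624
```

{"api": "step_arm", "payload": {
  "targets": [
    [[-0.15, 0.28, 0], [0, 0, 0], 1],
    [[-0.3, 0.56, 0], [0, 0, 0], 1],
    [[-0.49, 0.87, 0], [0, 0, 0], 1],
    [[-0.49, 0.87, 0], [0, 0, 0], 1]
  ]
}}

```text
time: 28.05
eef_pos: [0.4821, -0.1627, 0.2759]
orientation: [3.084, 0.567, -0.001]
ft_force: [-0.2, -1.3, -1.8]
width: 0.0624
finger_force: 78.0
```

{"api": "step_arm", "payload": {
  "targets": [
    [[-0.15, 0.28, 0], [0, 0, 0], 1],
    [[-0.3, 0.56, 0], [0, 0, 0], 1],
    [[-0.49, 0.87, 0], [0, 0, 0], 1],
    [[-0.49, 0.87, 0], [0, 0, 0], 1]
  ]
}}

```text
time: 28.45
eef_pos: [0.4678, -0.2613, 0.276]
orientation: [3.083, 0.568, -0.003]
ft_force: [-0.2, 0.1, -1.8]
width: 0.062
finger_force: 78.0
```

{"api": "step_arm", "payload": {
  "targets": [
    [[-0.15, 0.28, 0], [0, 0, -0.1], 1],
    [[-0.3, 0.56, 0], [0, 0, -0.2], 1],
    [[-0.49, 0.87, 0], [0, 0, -0.28], 1],
    [[-0.49, 0.87, 0], [0, 0, -0.28], 1],
    [[-0.49, 0.87, 0], [0, 0, -0.28], 1],
    [[-0.49, 0.87, 0], [0, 0, -0.28], 1]
  ]
}}

```text
time: 29.05
eef_pos: [0.4572, -0.3529, 0.2745]
orientation: [-2.966, -1.03, -0.001]
ft_force: [0.3, 0.9, -2.7]
width: 0.0624
finger_force: 78.1
```

```bash
python3 - <<'E'
from h import *
go(.4577,-.3545,.228,.668+np.pi/2)
C=snap("n"); q=np.array((.4577,-.3545,.098,.668)); print(fit2(C,"upper_tray",q,(1,1,1,1),n=30,spread=(.008,.008,.006,.06),cams=("scene",)),fit2(C,"upper_tray",q,(1,1,1,1),n=30,spread=(.008,.008,.006,.06)))
E
```

```text
shift [-0.007  0.017  0.465] turn [ 2.000e-03 -3.000e-03 -2.999e+00] tool y yaw -0.902
shift [-0.007  0.017  0.465] turn [-0.002 -0.001  0.001] tool y yaw -0.902
q [ 0.06  0.58  0.83  1.64 -0.47  1.13  0.11] pos [ 0.4572 -0.3529  0.2745] t 29.05 w 0.0624
(array([ 0.46741576, -0.33424061,  0.11339467,  0.6286711 ]), np.float64(206.2343292236328)) (array([ 0.45828827, -0.34421419,  0.10510268,  0.61276582]), np.float64(321.88153076171875))
```

{"api": "step_arm", "payload": {
  "targets": [
    [[0, 0.01, 0.2], [0, 0, 0], 1],
    [[0, 0.01, 0.35], [0, 0, 0], 1],
    [[0, 0.01, 0.38], [0, 0, 0], 1],
    [[0, 0.01, 0.38], [0, 0, 0], 1],
    [[0, 0.01, 0.38], [0, 0, 0], 1]
  ]
}}

```text
time: 29.65
eef_pos: [0.457, -0.3555, 0.2376]
orientation: [2.967, 1.029, 0.0]
ft_force: [-0.8, -0.3, -1.9]
width: 0.0623
finger_force: 77.9
```

```bash
python3 - <<'E'
from h import *
R=np.load("R.npy",allow_pickle=True).item()
go(.4577,-.3545,.2165,.668+np.pi/2); p=telemetry.observe()["eef_pos"]
C=snap("o"); q=np.array((p[0],p[1],p[2]-.1764,.668)); print(q)
for cam in (("scene",),("top",),("scene","top")): print(cam,fit2(C,"upper_tray",q,(1,1,0,1),n=30,spread=(.008,.008,.006,.06),cams=cam))
T={"lower_tray":R["lower_tray"],"upper_tray":q}
tiles(C,T,[("scene",195,105,90,68),("scene",195,105,90,68),("top",385,195,90,68),("top",385,195,90,68)],"pics/o1.png")
a=cv2.imread("pics/o1.png"); b=cv2.resize(C["scene"]["color"][105:173,195:285,::-1],None,fx=400/90,fy=400/90,interpolation=cv2.INTER_CUBIC)[:300]; a[:300,400:]=b
b=cv2.resize(C["top"]["color"][195:263,385:475,::-1],None,fx=400/90,fy=400/90,interpolation=cv2.INTER_CUBIC)[:300]; a[300:,400:]=b; cv2.imwrite("pics/o1.png",a)
E
```

```text
shift [ 0.012 -0.004  0.211] turn [-0.e+00 -1.e-03  3.e+00] tool y yaw -0.903
shift [ 0.012 -0.004  0.211] turn [ 0.001 -0.    -0.   ] tool y yaw -0.903
q [ 0.09  0.63  0.8   1.67 -0.5   1.06  0.14] pos [ 0.457  -0.3555  0.2376] t 29.65 w 0.0623
[ 0.45699323 -0.35552503  0.06124774  0.668     ]
('scene',) (array([ 0.44826319, -0.35744341,  0.06124774,  0.60636851]), np.float64(196.72308349609375))
('top',) (array([ 0.44911344, -0.32488157,  0.06124774,  0.46470388]), np.float64(151.30979919433594))
('scene', 'top') (array([ 0.45387838, -0.34178967,  0.06124774,  0.7597191 ]), np.float64(311.57830810546875))
```

View pics/o1.png

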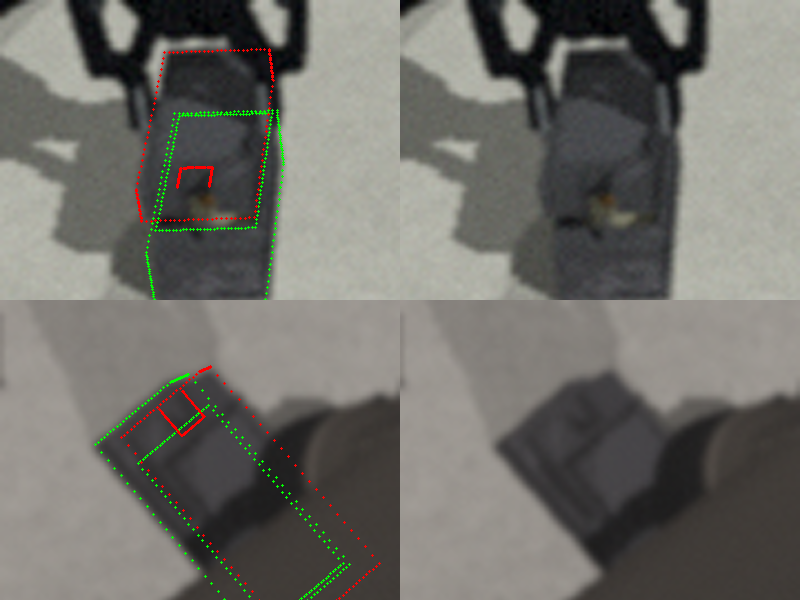

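{"api": "step_arm", "payload": {
  "targets": [
    [[0.01, 0, 0.05], [0, 0, 0], 1],
    [[0.01, 0, 0.1], [0, 0, 0], 1],
    [[0.01, 0, 0.15], [0, 0, 0], 1],
    [[0.01, 0, 0.18], [0, 0, 0], 1],
    [[0.01, 0, 0.18], [0, 0, 0], 1],
    [[0.01, 0, 0.18], [0, 0, 0], 1]
  ]
}}

```text
time: 30.35
eef_pos: [0.4575, -0.3549, 0.2191]
orientation: [-2.968, -1.029, 0.0]
ft_force: [0.5, -0.2, -2.6]
width: 0.0624
finger_force: 78.0
```

{"api": "step_arm", "payload": {
  "targets": [
    [[0, 0, 0.02], [0, 0, 0], 1],
    [[0, 0, 0.03], [0, 0, 0], 1],
    [[0, 0, 0.04], [0, 0, 0], 1],
    [[0, 0, 0.04], [0, 0, 0], 1]
  ]
}}

```text
time: 30.75
eef_pos: [0.4575, -0.3551, 0.2164]
orientation: [-2.968, -1.029, -0.001]
ft_force: [-1.6, 2.3, 4.7]
width: 0.0619
finger_force: 78.9
```

{"api": "step_arm", "payload": {
  "targets": [
    [[0, 0, 0], [0, 0, 0], -0.6],
    [[0, 0, 0], [0, 0, 0], -0.8],
    [[0, 0, 0], [0, 0, 0], -1],
    [[0, 0, 0], [0, 0, 0], -1],
    [[0, 0, -0.2], [0, 0, 0], -1],
    [[0, 0, -0.6], [0, 0, 0], -1],
    [[0, 0, -1.0], [0, 0, 0], -1],
    [[0, 0, -1.0], [0, 0, 0], -1]
  ]
}}

```text
time: 31.55
eef_pos: [0.4585, -0.3573, 0.3212]
orientation: [2.959, 1.025, 0.01]
ft_force: [-0.3, -1.3, 0.2]
width: 0.0854
finger_force: 0.0
```

{"api": "step_arm", "payload": {
  "targets": [
    [[-0.3, -0.4, -0.1], [0, 0, 0], -1],
    [[-0.6, -0.8, -0.1], [0, 0, 0], -1],
    [[-0.9, -1.0, -0.1], [0, 0, 0], -1],
    [[-0.9, -1.0, -0.1], [0, 0, 0], -1]
  ]
}}

```text
time: 31.95
eef_pos: [0.319, -0.3326, 0.3246]
orientation: [-2.969, -1.016, 0.001]
ft_force: [0.6, -0.9, 0.0]
width: 0.0853
finger_force: 0.0
```

```bash
python3 - <<'E'
from h import *
R=np.load("R.npy",allow_pickle=True).item()
C=snap("p"); print(telemetry.observe()["eef_pos"])
qs={"upper_tray":(.4577,-.3545,.04,.668)}
for z in((1,1,0,1),(1,1,1,1)):
  for cam in (("scene",),("top",),("scene","top")): print(cam,fit2(C,"upper_tray",qs["upper_tray"],z,n=15,spread=(.006,.006,.003,.05),cams=cam))
print(fit2(C,"caddy",(.5668,-.1363,.005,0),(1,1,0,1),n=25,spread=(.006,.006,0,.05)),fit2(C,"canister",(.438,.354,.005,0),(1,1,0,0)),R["square_mat"],R["round_mat"])
d={n:cv2.absdiff(C[n]["color"],cv2.imread(f"pics/a_{n}.png")[:,:,::-1]) for n in C}
for th in("marker_a","cup"): print(th,[(np.round(r["pixel"],1).tolist(),round(r["p"],2)) for r in models.recognise("scene",th)[:3]],[(np.round(r["pixel"],1).tolist(),round(r["p"],2)) for r in models.recognise("top",th)[:3]])
cad={"upper_tray":np.array(qs["upper_tray"])}
tiles(C,cad,[("scene",195,105,90,68),("scene",175,130,300,150),("top",385,195,90,68),("top",150,110,320,200)],"pics/p1.png")
E
```

```text
[ 0.32434099 -0.33200432  0.32513769]
('scene',) (array([ 0.45599145, -0.35274388,  0.04      ,  0.67208692]), np.float64(195.1491241455078))
('top',) (array([ 0.45392729, -0.34414793,  0.04      ,  0.72835907]), np.float64(213.4319305419922))
('scene', 'top') (array([ 0.45728532, -0.35088002,  0.04      ,  0.66376378]), np.float64(388.58795166015625))
('scene',) (array([ 0.48253103, -0.32408884,  0.0619377 ,  0.67405414]), np.float64(205.91224670410156))
('top',) (array([ 0.45956413, -0.35738088, -0.02180769,  0.68466114]), np.float64(215.56771850585938))
('scene', 'top') (array([ 0.45496422, -0.34602304,  0.04379741,  0.74198572]), np.float64(390.76953125))
(array([ 0.56564585, -0.13771174,  0.005     , -0.20059639]), np.float64(427.3428649902344)) (array([0.43922001, 0.35551777, 0.005     , 0.        ]), np.float64(483.9875793457031)) [ 0.56684399 -0.13616311  0.         -0.00861765] [0.43798616 0.3544585  0.         0.        ]
marker_a [([398.8, 187.2], 0.76), ([324.1, 226.1], 0.65)] [([303.4, 209.6], 0.5), ([282.9, 280.0], 0.46)]
cup [([194.6, 216.7], 0.73)] [([391.8, 142.9], 0.56)]
```

View pics/p1.png

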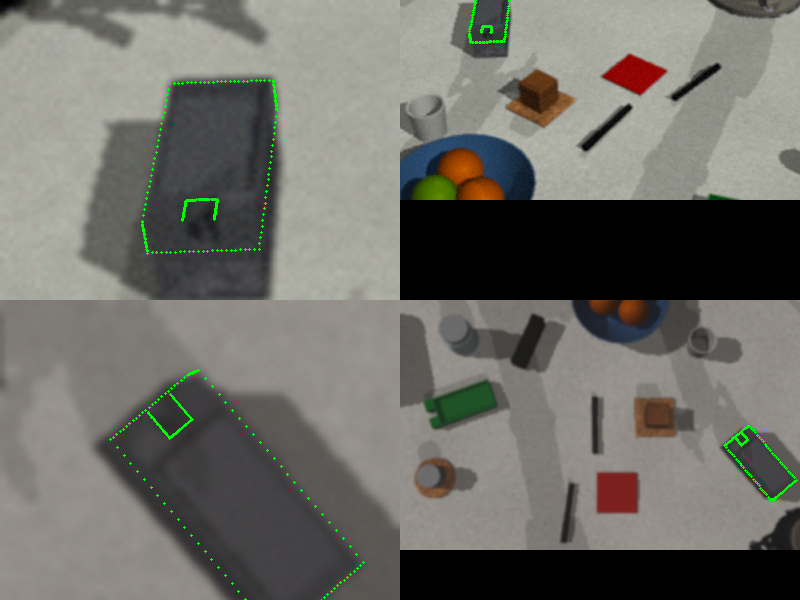

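```bash
python3 -c "
from station import env; print(env.hand_in())"
```

```text
the job is handed in; nothing more can be done
None
```

The job is handed in, but the hand-in call returned no verdict. By my last checks the tape lies flat in the lower tray, the canister and caddy stand within about 2 mm of their mat centres, the upper tray is seated with its notch over the key post, and the markers and cup are where they were.

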